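# Lock the strap clamp with a jam nut

### The arm

A 7-joint arm with a two-finger parallel gripper is mounted at the origin on the work surface. World frame = base frame: x ahead of the robot, y to its left, z up, the work surface at z = 0. Lengths are in mm, angles in rad, forces in N, time in s.
With the tool pointing down it reaches from about 400 to 875 mm from the base axis. Payload 4.4 kg.
Tool frame: the origin (TCP) lies at the very end of the fingers, on their centre line; the grasp point (between the pads) lies 19 mm behind it; y points along the fingers, z is the direction in which the jaws open and shut, and the axes are right-handed (so a half turn about y gives the same grasp; the last joint's range is limited). The gripper opens to 85 mm and grips with 20 to 120 N. Pads are 22 mm wide; open, the fingers measure 114 mm over their backs; the gripper's body (76 mm by 85 mm) begins 54 mm behind the grasp point. The pads swing forward as they close: fully open they stand 13 mm farther back than shut.
Start: joints at [-1.253, 0.628, 0.038, 1.517, -0.027, 0.996, -0.02], TCP at [243.368, 602.735, 231.313] pointing down, gripper open.
Joint ranges: [-3.06, 3.06], [-0.37, 2.12], [-1.25, 1.32], [0.18, 2.47], [-1.1, 4.24], [0.23, 1.98], [-2.94, 2.94]. Speed limits (rad/s): [2.57, 2.57, 3.14, 3.14, 3.14, 3.14, 3.14].

### API

Orientations are given as [roll, pitch, yaw] about the fixed x, y, z axes, in that order (R = Rz(yaw) Ry(pitch) Rx(roll)).
In Python, from cell import ctrl, imaging, finish_job gives the robot as it stands.
- The arm moves only by the shell command python3 -m inch 'ROWS'. ROWS is JSON, one flat list of numbers, 7 for each row, row after row: the opening, from 0 (shut) to 1 (fully open), then the shift along the tool's x, y, z in cm, then the turn, a rotation vector about the tool's x, y, z in degrees. A call has 1 to 12 rows; each row is the pose to reach, as a shift and turn from the pose commanded when the call began, along the tool's axes at that moment; what a row does not reach only later rows make up. A row lasts 1/10 s, in which the tool goes at most 50 mm and 8.59 degrees, less where a joint would pass 70% of its speed; a pose out of reach is approached as far as the arm can. A call with a gripper value outside its range is refused whole. The fingers move at their own pace and stop on an object; the grip force is fixed at half the most. Time passes only in rows, so rows that repeat a pose let the fingers close. It gives the time, the measured TCP pose, the force and the opening at its end, in the units of the state.
- ctrl.read_state(): the state, without advancing time (a new reading comes with each control period).
- imaging.get_image(name): name is "side" or "top"; returns a dict with "img" (400x640x3 uint8, red, green, blue), "fx", "fy", "cx", "cy" (pixels), "dist" ([k1, k2, p1, p2, k3] as OpenCV has them; the pictures are not rectified), "R" (3x3) and "t" (3): a world point X has camera coordinates R X + t. Camera axes: x right, y down, z forward; pixel columns grow to the right and rows downward; lengths in mm; the calibration is good to about 2 mm. A picture is of the moment at which its call begins. There is no depth.
- finish_job(): hands the job in, once; it reports no verdict.
The state is a dict: "clock": time; "qpos": joint angles; "qd": joint speeds; "tau": joint torques, N m; "eef_pos": TCP position; "tool_rot": TCP orientation; "force": force on the tool from outside, world axes, zero at the start; "torque": the same for the moment, N m; "width": finger opening in mm.
Only numpy, scipy, OpenCV 4.12 (cv2) and the standard library are available. Lean on these libraries where they do the work, as an engineer would, in place of code of your own. Each camera call takes 0.05 s, during which the arm holds its last target.

### The job

The strap clamp on the sloping jig must be locked over the reel seat: run the lower, larger nut down its leaning stud until it bears firmly on the aluminium strap, then run the upper, smaller nut down and tighten it firmly against the lower one so that the pair is jammed. Leave the lure, the line winder and the lantern base where they are, and let go at the end.

Things in the scene. Friction and masses are not known exactly. Their poses are not given: they have to be found in the camera images.
- jig: Fixed oak wedge, 150 x 120 mm on the shelf, its top sloping 30 deg, low at its own -x side. Origin: middle of its underside, z up. A 16 mm steel threaded stud stands square on the slope, so it leans 30 deg from vertical towards -x; its free end is 52 mm above the strap's top, along the stud. An aluminium tube (reel seat) lies under the strap's +y end, a heel block under its -y end.
- strap: Fixed aluminium clamp strap, 112 (along its y) x 36 x 10 mm, through which the stud passes at its middle. Origin: on the stud's axis at the oak slope; z points up along the stud; the strap's top face is at z = 36 mm.
- lower_nut: Lower, larger hexagonal dark steel nut, 46 mm across flats, 16 mm thick. Origin: centre of its underside, on the stud's axis; z up along the stud; x square to one of its six flats. Fast right-hand thread: clockwise, seen from the stud's free end, runs it down 3 mm per rad. It stays where left; running it takes 0.12 N m. Starts 2.4 to 5.3 mm over the strap.
- lower_nut_turn (a joint): Angle of the lower nut (rad). 0: it just touches the strap; positive: backed off anticlockwise (up 3 mm per rad); starts at 0.8 to 1.75. Past touching it grows stiffer: 0.2 rad further presses with about 30 N and takes some 0.1 N m more than running. It stays as tightened when let go.
- upper_nut: Upper, smaller hexagonal dark steel nut, 34 mm across flats, 14 mm thick. Origin: centre of its underside, on the stud's axis; z up along the stud; x square to one of its six flats. Fast right-hand thread: clockwise, seen from the stud's free end, runs it down 3 mm per rad. It stays where left; running it takes 0.1 N m. Starts 3 to 9 mm above the lower nut.
- upper_nut_turn (a joint): Angle of the upper nut (rad). 0: it just touches a lower nut that stands at 0 (if that was turned on to -0.2, they touch at -0.2); positive: backed off anticlockwise; starts at 2.75 to 3.8. Firmly tightened is 0.3 rad past touching (about 30 N); 0.7 rad past takes some 0.3 N m more than running. It stays as tightened when let go.
- peg_rail: Fixed rail behind the jig: oak bar 460 mm long along its y, 22 x 45 mm, mid-height 205 mm, on posts at y = +-210 mm. Five birch dowels (14 mm thick, 20 mm end balls) at y = -160, -80, 0, 80, 160 mm reach 100 mm out to its -x, over the jig's back, at 203 to 216 mm height. Origin: between the posts' feet, z up.
- squid_lure: Bystander: loose grey rubber squid lure lying along its x, 108 x 35 x 26 mm. Origin: near its middle, on the underside.
- line_winder: Bystander: loose yellow plastic line winder, a flat H-like frame 100 x 52 x 12 mm lying flat. Origin: centre of its underside.
- lantern_base: Bystander: loose dented copper lantern base, round, 92 mm across, 66 mm tall. Origin: centre of its underside.
Things that resemble listed ones, but are neither listed nor needed, are in the scene too. What is shaped like the jig but blue, orange or red is not meant.

How it is judged (in metres and radians):
On the way, in this order (a step that is already met when the one before it is completed fails the run):
1. the lower nut bears on the strap (contact force between lower_nut and strap above 2 N), for 0.2 s.
2. the upper nut is tightened against the lower nut, which still bears on the strap (contact force between lower_nut and strap above 2 N and contact force between upper_nut and lower_nut above 10 N), for 0.2 s.
At the end, for the whole second after the job is handed in: The lower nut presses on the strap with more than 2 N and the upper nut presses on the lower nut with more than 10 N, both nuts standing still and released (all of step 2 and velocity of joint lower_nut_turn between -0.05 and 0.05 rad/s and velocity of joint upper_nut_turn between -0.05 and 0.05 rad/s); the robot touches nothing.
It fails at once if the squid lure is shifted by more than 20 mm (distance of squid_lure from where it was at the start of the episode above 0.02 m).
It fails at once if the line winder is shifted by more than 20 mm (distance of line_winder from where it was at the start of the episode above 0.02 m).
It fails at once if the lantern base is shifted by more than 20 mm (distance of lantern_base from where it was at the start of the episode above 0.02 m).
It also fails if it takes over 69 s, if anything falls off the work surface, if the arm or the gripper's body presses on something with over 40 N, if the wrist force passes 120 N, or if a joint passes its speed limit or range.

## Working session

There is one attempt and no reset: what is moved stays moved. The work goes in short steps, Python scripts to look and compute and a shell command to move; the robot and the scene stay as the last step left them, time stands still between calls to the robot, and variables do not carry over. Pictures are saved under pics/ and viewed, and the job is handed in when it is done.

```bash
ls; mkdir -p pics; cat > h.py <<'E'
import numpy as np,cv2
from cell import ctrl,imaging
def snap(n,f):
    d=imaging.get_image(n); cv2.imwrite(f,d["img"][:,:,::-1]); np.savez(f[:-4]+'.npz',**{k:np.array(v) for k,v in d.items()}); return d
def load(f): return dict(np.load(f,allow_pickle=True))
def crop(d,f,x0,y0,x1,y1,s):
    im=d["img"][y0:y1,x0:x1,::-1]; cv2.imwrite(f,cv2.resize(im,None,fx=s,fy=s,interpolation=cv2.INTER_CUBIC))
def K(d): return np.array([[d["fx"],0,d["cx"]],[0,d["fy"],d["cy"]],[0,0,1]],float)
def proj(d,P):
    return cv2.projectPoints(np.array(P,float).reshape(-1,3),cv2.Rodrigues(np.array(d["R"],float))[0],np.array(d["t"],float),K(d),np.array(d["dist"],float))[0].reshape(-1,2)
def ray(d,uv):
    p=cv2.undistortPoints(np.array(uv,float).reshape(-1,1,2),K(d),np.array(d["dist"],float)).reshape(-1,2)
    R=np.array(d["R"]);o=-R.T@np.array(d["t"]); v=(R.T@np.c_[p,np.ones(len(p))].T).T
    return o,v/np.linalg.norm(v,axis=1)[:,None]
def tri(d1,u1,d2,u2):
    o1,v1=ray(d1,u1);o2,v2=ray(d2,u2);v1=v1[0];v2=v2[0]
    A=np.c_[v1,-v2];s=np.linalg.lstsq(A,o2-o1,rcond=None)[0]
    a=o1+s[0]*v1;b=o2+s[1]*v2
    return (a+b)/2,np.linalg.norm(a-b)
E
python3 - <<'E'
from h import *
a=snap("side","pics/s0.png");b=snap("top","pics/t0.png")
for d in(a,b):print(-np.array(d["R"]).T@np.array(d["t"]),np.array(d["R"]).round(2).tolist(),d["fx"])
print(ctrl.read_state())
E
```

```text
pics
[ 258.50068603 -628.45993976  943.04420872] [[0.92, -0.39, -0.01], [-0.29, -0.65, -0.7], [0.27, 0.65, -0.72]] 498.2370692950615
[435.72099486 152.42944254 982.6596425 ] [[0.02, -1.0, 0.03], [-0.98, -0.03, -0.18], [0.18, -0.03, -0.98]] 415.73841193536225
{'clock': 0.1, 'qpos': array([-1.25277885,  0.62925932,  0.03848628,  1.51830546, -0.0270337 ,
        0.99632618, -0.01998423]), 'qd': array([-0.00033076, -0.00275823,  0.00153823, -0.00310977, -0.00032574,
        0.00074569, -0.00070575]), 'tau': array([ 2.80632514e-03, -5.64519739e+01,  1.23006530e+00, -1.93969989e+01,
        1.12035635e-02,  5.44325856e-03, -5.06472347e-06]), 'eef_pos': array([243.16589006, 602.16508315, 230.46615442]), 'tool_rot': array([-1.57257555e+00, -1.55755602e-05, -3.83854467e-01]), 'force': array([-0.36597988,  0.83287838, -0.06404583]), 'torque': array([ 0.00910093,  0.07790132, -0.01497388]), 'width': 85.51091260058426}
```

View pics/s0.png

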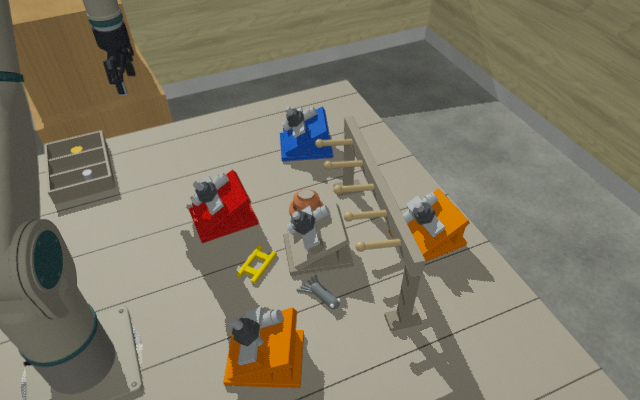

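View pics/t0.png

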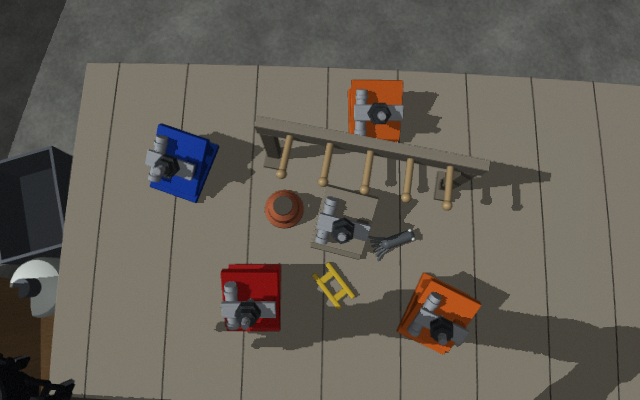

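The jig meant is the oak-coloured one (top ~(345,222), side ~(315,240)), under the pegs. The blue (180,163), red (250,298) and orange (375,110 and 440,315) ones are decoys. I'll confirm this in enlarged crops.

```bash
python3 - <<'E'
from h import *
a=load("pics/s0.npz");b=load("pics/t0.npz")
crop(a,"pics/s0c.png",265,180,365,280,6);crop(b,"pics/t0c.png",300,175,400,265,7)
E
```

```text
(no output)
```

View pics/s0c.png

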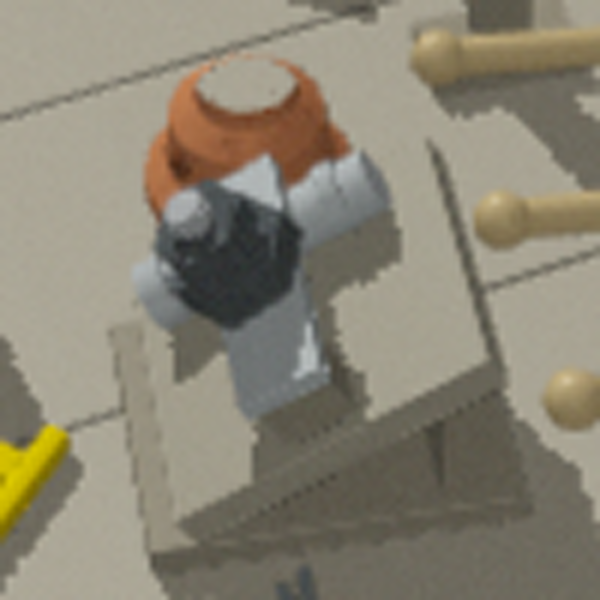

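View pics/t0c.png

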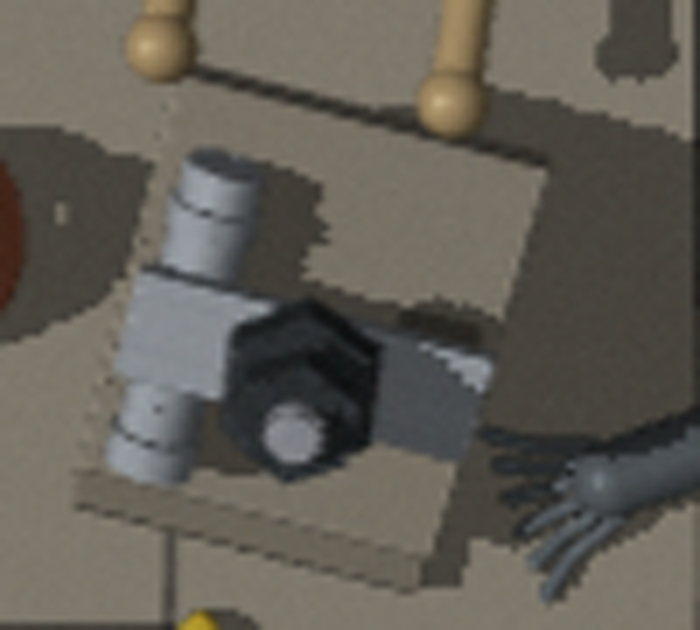

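The crops confirm it: this is the oak wedge with a 30° slope and a bigger and smaller dark nut on the stud. Next I need closer crops to fit the pose.

```bash
python3 - <<'E'
from h import *
a=load("pics/s0.npz");b=load("pics/t0.npz")
crop(a,"pics/s0d.png",284,202,334,252,15);crop(b,"pics/t0d.png",312,205,374,250,12)
E
```

```text
(no output)
```

View pics/s0d.png

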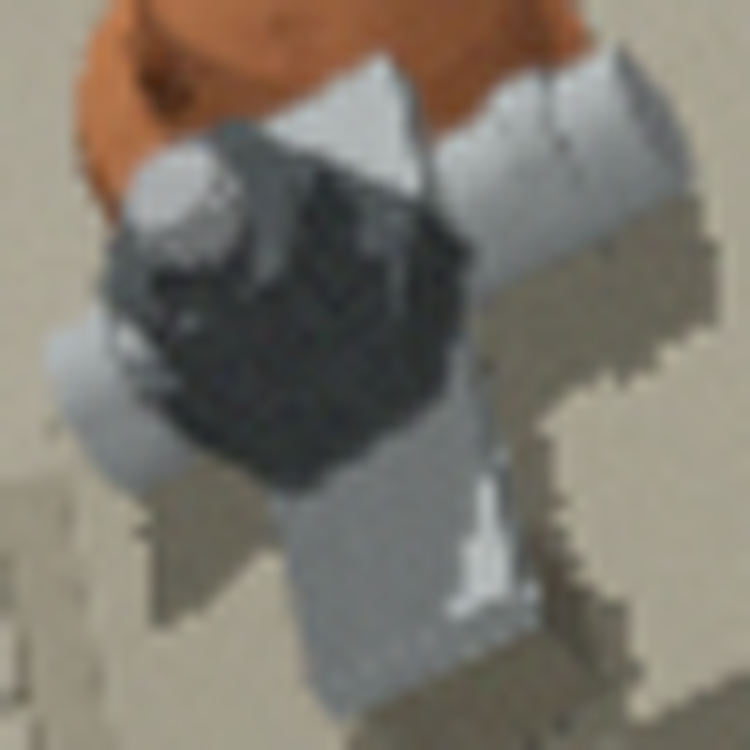

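View pics/t0d.png

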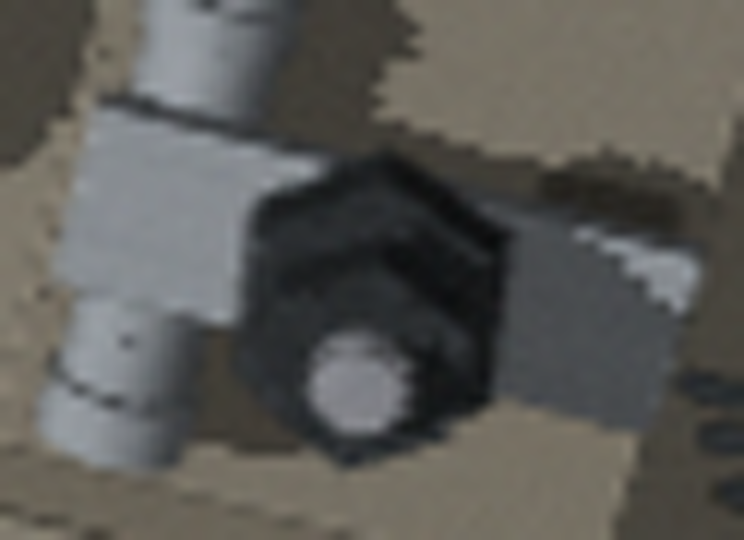

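```bash
cat > fit.py <<'E'
from h import *
from scipy.optimize import least_squares
from scipy.spatial.transform import Rotation as Ro
a=load("pics/s0.npz");b=load("pics/t0.npz")
f=lambda p,s,x0,y0:((np.array(p)+.5)/s-.5+[x0,y0])
top=f([(703,258),(645,430),(58,275),(110,100),(360,385)],12,312,205)
side=f([(528,602),(322,672),(385,55),(180,192)],15,284,202)
Lt=np.array([[18,-56,36],[-18,-56,36],[-18,56,36],[18,56,36],[0,0,88]],float)
Ls=Lt[[0,1,3,4]]
def pose(p): return Ro.from_euler('ZY',[p[3],-np.pi/6]), np.array(p[:3])
def W(p,L):
    R,t=pose(p); return R.apply(L)+t
def res(p): return np.r_[(proj(b,W(p,Lt))-top).ravel(),(proj(a,W(p,Ls))-side).ravel()]
if __name__=="__main__":
    r=least_squares(res,[600,100,50,0.2]);print(r.x,r.fun.reshape(-1,2).round(2).tolist())
    print(np.sqrt(np.diag(np.linalg.inv(r.jac.T@r.jac))))
    print(W(r.x,[[0,0,88],[0,0,36]]), W(r.x,[[0,0,1]])-W(r.x,[[0,0,0]]))
    np.save("strap.npy",r.x)
E
python3 fit.py
```

```text
[ 5.46201702e+02  7.99688077e+01  6.33300157e+01 -2.29318945e-01] [[0.36, -0.06], [0.67, 0.38], [-0.54, 0.25], [-1.06, -0.11], [0.07, 0.32], [-0.04, -0.89], [-0.05, 1.68], [1.08, -0.23], [0.05, -0.44]]
[0.78427336 0.93380437 1.87642284 0.01421723]
[[503.35355934  89.97063911 139.5402512 ]
 [528.67291664  84.060466    94.5069302 ]] [[-0.48691072  0.11365718  0.8660254 ]]
```

```bash
cat > nut.py <<'E'
from fit import *
p=np.load("strap.npy")
S=8
def mask(d,x0,y0,x1,y1):
    im=cv2.resize(d["img"][y0:y1,x0:x1],None,fx=S,fy=S,interpolation=cv2.INTER_CUBIC).astype(float)
    m=(im.max(2)<85)&(im[:,:,2]>=im[:,:,0]-3)
    n,l,st,_=cv2.connectedComponentsWithStats(m.astype(np.uint8))
    k=1+st[1:,4].argmax(); return (l==k),im
def hexp(th,z,af,t):
    r=af/np.sqrt(3);an=th+np.pi/6+np.arange(6)*np.pi/3
    return np.r_[np.c_[r*np.cos(an),r*np.sin(an),np.full(6,z)],np.c_[r*np.cos(an),r*np.sin(an),np.full(6,z+t)]]
def hull(d,L,x0,y0,pp):
    u=(proj(d,W(pp,L))-[x0,y0]+.5)*S-.5
    return cv2.convexHull(u.astype(np.float32))
boxes={'s':(a,284,202,334,252),'t':(b,312,205,374,250)}
E
python3 - <<'E'
from nut import *
for k,(d,*bx) in boxes.items():
    m,im=mask(d,*bx); im[m]=[255,0,255]; cv2.imwrite(f"pics/m{k}.png",im[:,:,::-1])
ims=[cv2.imread(f"pics/m{k}.png") for k in 'st']
h=max(i.shape[0] for i in ims)
cv2.imwrite("pics/mm.png",cv2.resize(np.hstack([np.pad(i,((0,h-i.shape[0]),(0,0),(0,0))) for i in ims]),None,fx=.85,fy=.85))
E
```

```text
[ WARN:0@1.246] global loadsave.cpp:1063 imwrite_ Unsupported depth image for selected encoder is fallbacked to CV_8U.
```

View pics/mm.png

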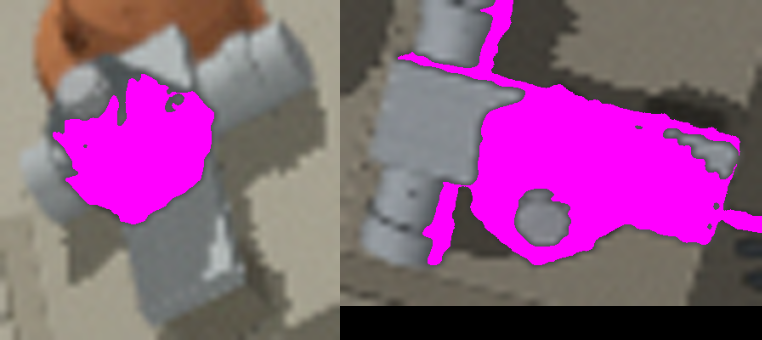

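```bash
python3 - <<'E'
from nut import *
def enh(d,f,x0,y0,x1,y1,s):
    im=cv2.resize(d["img"][y0:y1,x0:x1,::-1],None,fx=s,fy=s,interpolation=cv2.INTER_LANCZOS4).astype(float)
    cv2.imwrite(f,np.clip(255*(im/150)**.6,0,255).astype(np.uint8))
enh(a,"pics/se.png",288,208,318,238,20)
enh(b,"pics/te.png",328,214,358,247,18)
E
```

```text
(no output)
```

View pics/se.png

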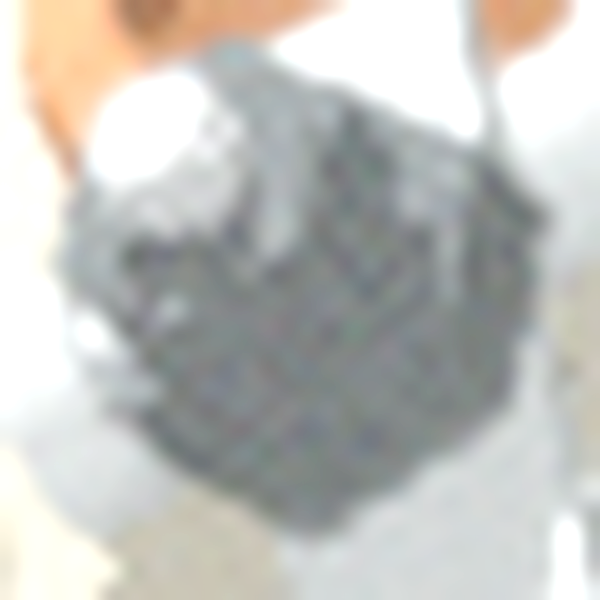

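View pics/te.png

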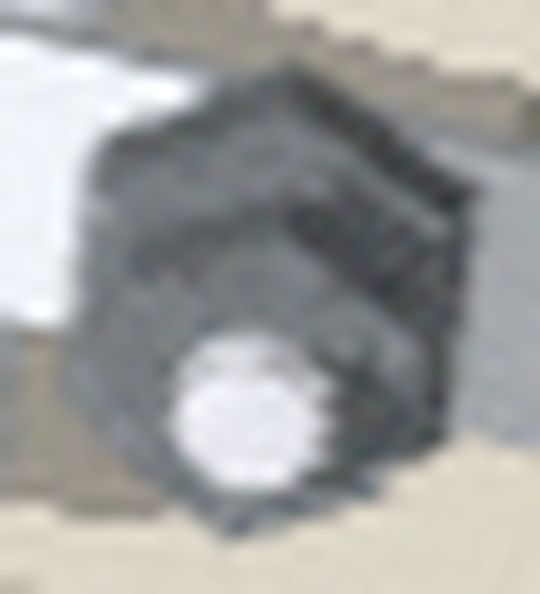

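```bash
cat > nf.py <<'E'
from nut import *
import sys
def seg(pts,n=6): 
    o=[]
    for q,r in zip(pts[:-1],pts[1:]): o+= [np.array(q)+(np.array(r)-q)*i/n for i in range(n+1)]
    return np.array(o)
tp=f(seg([(95,165),(285,72),(475,192),(460,300)]),18,328,214)
sp=f(seg([(345,105),(480,155),(545,215),(525,320),(505,410),(320,530),(150,420)]),20,288,208)
def H(d,L,pp): return cv2.convexHull(proj(d,W(pp,L)).astype(np.float32))
def cost(th,h,pp):
    L=hexp(th,36+h,46,16); c=0
    for d,pts in((b,tp),(a,sp)):
        hh=H(d,L,pp)
        c+=sum(min(abs(cv2.pointPolygonTest(hh,tuple(map(float,q)),True)),2)**2 for q in pts)
    return c
if __name__=="__main__":
    R=[]
    for th in np.radians(np.arange(-30,30,1.)):
        for h in np.arange(2,6,.5): R.append((cost(th,h,p),np.degrees(th),h))
    R.sort();print([tuple(np.round(x,2)) for x in R[:8]])
    for th in range(-30,30,5): print(th,round(min(r[0] for r in R if abs(r[1]-th)<.1),1),end='; ')
E
python3 nf.py
cat > ov.py <<'E'
from nut import *
def ov(a,b,thl,hl,thu,zu,out,pp=p):
    ims=[]
    for d,(x0,y0,x1,y1),s in((a,(288,208,318,238),18),(b,(328,214,358,247),18)):
        im=cv2.resize(d["img"][y0:y1,x0:x1,::-1],None,fx=s,fy=s,interpolation=cv2.INTER_LANCZOS4).astype(float)
        im=np.clip(255*(im/150)**.6,0,255).astype(np.uint8).copy()
        for L,c in((hexp(thl,36+hl,46,16),(0,0,255)),(hexp(thu,zu,34,14),(0,255,0))):
            u=((proj(d,W(pp,L))-[x0,y0]+.5)*s-.5).astype(int)
            cv2.polylines(im,[u[:6],u[6:]],True,c,1)
            for i in range(6): cv2.line(im,tuple(map(int,u[i])),tuple(map(int,u[i+6])),c,1)
        ims.append(im)
    h=max(i.shape[0] for i in ims)
    o=np.hstack([np.pad(i,((0,h-i.shape[0]),(0,0),(0,0))) for i in ims])
    cv2.imwrite(out,cv2.resize(o,None,fx=.74,fy=.74,interpolation=cv2.INTER_AREA))
E
python3 - <<'E'
from ov import *
from nf import cost
from scipy.optimize import minimize
r=min((minimize(lambda x:cost(x[0],x[1],p),[t,4],method='Nelder-Mead') for t in np.radians([-20,0,20])),key=lambda r:r.fun)
print(np.degrees(r.x[0]),r.x[1],r.fun)
ov(a,b,r.x[0],r.x[1],np.radians(0),36+r.x[1]+16+6,"pics/ov0.png")
E
```

```text
[(np.float64(57.42), np.float64(-30.0), np.float64(5.5)), (np.float64(57.65), np.float64(29.0), np.float64(5.5)), (np.float64(57.68), np.float64(-29.0), np.float64(5.5)), (np.float64(57.73), np.float64(-27.0), np.float64(5.5)), (np.float64(57.86), np.float64(-28.0), np.float64(5.5)), (np.float64(58.02), np.float64(-26.0), np.float64(5.5)), (np.float64(58.37), np.float64(28.0), np.float64(5.5)), (np.float64(58.45), np.float64(-25.0), np.float64(5.5))]
-30 57.4; -25 58.4; -20 62.3; -15 68.0; -10 74.0; -5 79.7; 0 82.1; 5 83.1; 10 80.0; 15 75.9; 20 68.6; 25 60.8; -24.259571471524485 9.245003876872014 33.55090758962366
```

View pics/ov0.png

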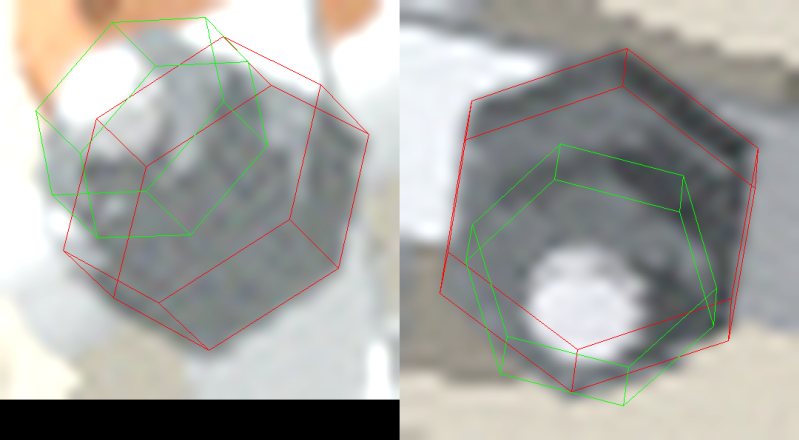

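```bash
cat > joint.py <<'E'
from ov import *
from nf import tp,sp,seg
ut=f(seg([(290,222),(160,262)],4).tolist()+seg([(200,505),(235,533),(375,488)],5).tolist(),18,328,214)
us=f([(62,270),(62,240),(240,45),(225,45),(290,75),(345,105)],20,288,208)
def HD(d,L,pp,pts,off):
    hh=cv2.convexHull((proj(d,W(pp,L))+off).astype(np.float32))
    return [np.clip(cv2.pointPolygonTest(hh,tuple(map(float,q)),True),-2,2) for q in pts]
def R(x):
    pp=x[:4];so=x[4:6];to=x[6:8];thl,hl,thu,g=x[8:]
    r=list(((proj(b,W(pp,Lt))+to-top)).ravel())+list((proj(a,W(pp,Ls))+so-side).ravel())
    r+=list(so/1)+list(to/.7)+[10*max(0,hl-5.3),10*max(0,2.4-hl),10*max(0,g-9),10*max(0,3-g)]
    Ll=hexp(thl,36+hl,46,16);Lu=hexp(thu,52+hl+g,34,14)
    w=.6
    r+=[w*v for v in HD(b,Ll,pp,tp,to)+HD(a,Ll,pp,sp[7:],so)]
    r+=[w*v for v in HD(b,Lu,pp,ut,to)]
    r+=[w*v for v in HD(a,np.r_[Lu],pp,us[:4],so)]
    return np.array(r,float)
def run(t=-24,u=-24):
    x0=np.r_[p,0,0,0,0,np.radians(t),4.5,np.radians(u),6]
    return least_squares(R,x0,diff_step=1e-4,x_scale=np.r_[1,1,1,.02,1,1,1,1,.1,1,.1,1])
if __name__=="__main__":
    best=min((run(t,u) for t in(-24,) for u in(-24,-5,15,30)),key=lambda r:r.cost)
    x=best.x;print(best.cost,x.round(3),np.degrees(x[[8,10]]))
    np.save("joint.npy",x);print(W(x[:4],[[0,0,88],[0,0,36]]))
    ov(a,b,x[8],x[9],x[10],52+x[9]+x[11],"pics/ov1.png",x[:4])
E
python3 joint.py
```

```text
11.287490136884449 [ 5.45869e+02  8.04390e+01  6.28270e+01 -2.27000e-01 -5.62000e-01
 -3.42000e-01  4.80000e-02  2.66000e-01 -4.33000e-01  5.31300e+00
 -1.00000e-01  6.44000e+00] [-24.80095562  -5.72859324]
[[502.99306748  90.32124998 139.03738664]
 [528.32880851  84.48171006  94.00406564]]
```

View pics/ov1.png

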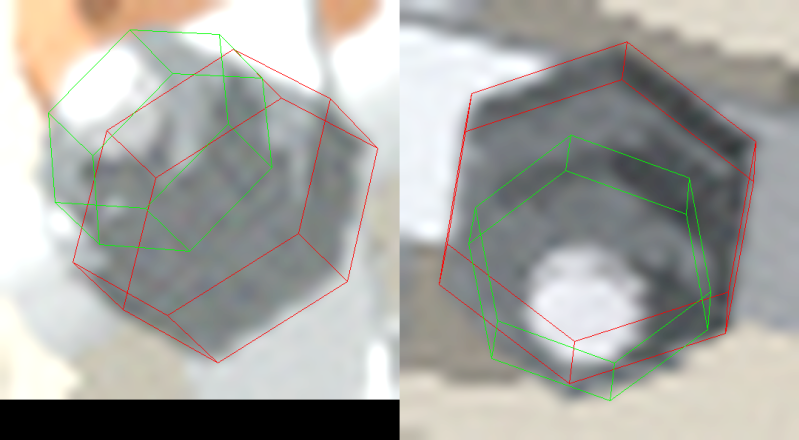

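```bash
cat > go.py <<'E'
from ov import *
X=np.load("joint.npy");pp=X[:4]
def rel(axial,phi_deg,dx=0,dy=0):
    s=ctrl.read_state()
    R0=Ro.from_euler('xyz',s["tool_rot"]);p0=s["eef_pos"]
    Rs,_=pose(pp);ph=np.radians(phi_deg)
    z=Rs.apply([np.cos(ph),np.sin(ph),0]);y=-Rs.apply([0,0,1])
    R1=Ro.from_matrix(np.c_[np.cross(y,z),y,z])
    p1=W(pp,[[dx,dy,axial]])[0]
    print("phi",phi_deg,"shift cm",(R0.inv().apply(p1-p0)/10).round(2),"rotvec deg",np.degrees((R0.inv()*R1).as_rotvec()).round(1),"tgt",p1.round(1))
def where():
    s=ctrl.read_state();R0=Ro.from_euler('xyz',s["tool_rot"]);Rs,t=pose(pp)
    L=Rs.inv().apply(s["eef_pos"]-t);M=(Rs.inv()*R0).as_matrix()
    print("t",s["clock"],"tcp in strap",L.round(1),"phi",np.degrees(np.arctan2(M[1,2],M[0,2])).round(1),"ydir",M[:,1].round(3),"w",round(s["width"],1),"q",s["qpos"].round(2),"F",s["force"].round(1),"T",s["torque"].round(2))
E
python3 - <<'E'
from go import *
for ph in(35.2,-144.8,95.2): rel(190,ph)
where()
def at(d,uv,z): 
    o,v=ray(d,uv);return (o+v[0]*(z-o[2])/v[0][2]).round()
for uv in((281,175),(323,182),(365,189),(406,197),(447,205)): print(at(b,uv,210))
print("lantern",at(b,(284,208),40),"lure",at(b,(393,241),15),"wind",at(b,(335,284),6))
for ph in (0,90): print(W(pp,[[57*np.cos(ph),57*np.sin(ph),40],[50,0,130],[50,0,115]]))
E
```

```text
phi 35.2 shift cm [ 38.22   0.38 -38.53] rotvec deg [ 16.4  44.7 -26.1] tgt [453.3 101.8 227.4]
phi -144.8 shift cm [ 38.22   0.38 -38.53] rotvec deg [ -32.2 -130.4  -20.2] tgt [453.3 101.8 227.4]
phi 95.2 shift cm [ 38.22   0.38 -38.53] rotvec deg [  1.1 -13.9 -30.1] tgt [453.3 101.8 227.4]
t 0.1 tcp in strap [-273.1  440.4  351.3] phi 82.2 ydir [-0.5   -0.002 -0.866] w 85.5 q [-1.25  0.63  0.04  1.52 -0.03  1.   -0.02] F [-0.4  0.8 -0.1] T [ 0.01  0.08 -0.01]
[612. 212. 210.]
[601. 132. 210.]
[590.  52. 210.]
[577. -27. 210.]
[ 563. -106.  210.]
lantern [574. 216.  40.] lure [507. -40.  15.] wind [405.  94.   6.]
[[574.48219518  73.8439891  125.96816726]
 [524.72457541  85.31243623 200.4104536 ]
 [532.03296225  83.62795356 187.42007254]]
[[516.27154473 139.55457834  84.6980692 ]
 [524.72457541  85.31243623 200.4104536 ]
 [532.03296225  83.62795356 187.42007254]]
```

```bash
python3 -m inch '[1,19.1,0.2,-19.2,8.2,22.3,-13, 1,38.2,0.4,-38.5,16.4,44.7,-26.1, 1,38.2,0.4,-38.5,16.4,44.7,-26.1, 1,38.2,0.4,-38.5,16.4,44.7,-26.1, 1,38.2,0.4,-38.5,16.4,44.7,-26.1, 1,38.2,0.4,-38.5,16.4,44.7,-26.1, 1,38.2,0.4,-38.5,16.4,44.7,-26.1, 1,38.2,0.4,-38.5,16.4,44.7,-26.1, 1,38.2,0.4,-38.5,16.4,44.7,-26.1, 1,38.2,0.4,-38.5,16.4,44.7,-26.1, 1,38.2,0.4,-38.5,16.4,44.7,-26.1, 1,38.2,0.4,-38.5,16.4,44.7,-26.1]'; python3 -c "
from go import *
where();rel(115,35.2)"
```

```text
clock: 1.3
eef_pos: [448.4, 115.4, 226.4]
tool_rot: [-1.132, -0.292, -1.248]
force: [0.5, 0.1, 0.3]
width: 85.6
t 1.3 tcp in strap [ -7.3  12.1 193.1] phi 35.3 ydir [-0.002 -0.001 -1.   ] w 85.6 q [-0.93  0.3   0.44  2.43  1.34  0.24 -1.44] F [0.5 0.1 0.3] T [ 0.11  0.4  -0.03]
phi 35.2 shift cm [ 1.42  7.8  -0.09] rotvec deg [ 0.1  0.1 -0. ] tgt [489.8  93.4 162.4]
```

```bash
python3 -m inch '[1,1.4,3.9,-0.1,0,0,0, 1,1.4,7.8,-0.1,0,0,0, 1,1.4,7.8,-0.1,0,0,0, 1,1.4,7.8,-0.1,0,0,0, 1,1.4,7.8,-0.1,0,0,0]'; python3 - <<'E'
from go import *
where();rel(115,35.2);rel(42,35.2)
a1=snap("side","pics/s1.png");b1=snap("top","pics/t1.png")
crop(a1,"pics/s1c.png",230,130,350,270,5);crop(b1,"pics/t1c.png",290,170,400,290,5)
i=[cv2.imread("pics/s1c.png"),cv2.imread("pics/t1c.png")];h=max(x.shape[0] for x in i)
cv2.imwrite("pics/c1.png",cv2.resize(np.hstack([np.pad(x,((0,h-x.shape[0]),(0,0),(0,0))) for x in i]),None,fx=.69,fy=.69))
E
```

```text
clock: 1.8
eef_pos: [489.3, 93.1, 160.7]
tool_rot: [-1.136, -0.292, -1.25]
force: [-0.1, 0.3, -0.0]
width: 85.6
t 1.8 tcp in strap [ -1.3  -0.4 113.7] phi 35.1 ydir [-0.005 -0.003 -1.   ] w 85.6 q [-0.55  0.47  0.1   2.43  2.1   0.32 -2.14] F [-0.1  0.3 -0. ] T [0.12 0.56 0.01]
phi 35.2 shift cm [ 0.04 -0.13  0.13] rotvec deg [ 0.3 -0.1  0. ] tgt [489.8  93.4 162.4]
phi 35.2 shift cm [0.04 7.17 0.17] rotvec deg [ 0.3 -0.1  0. ] tgt [525.4  85.2  99.2]
```

View pics/c1.png

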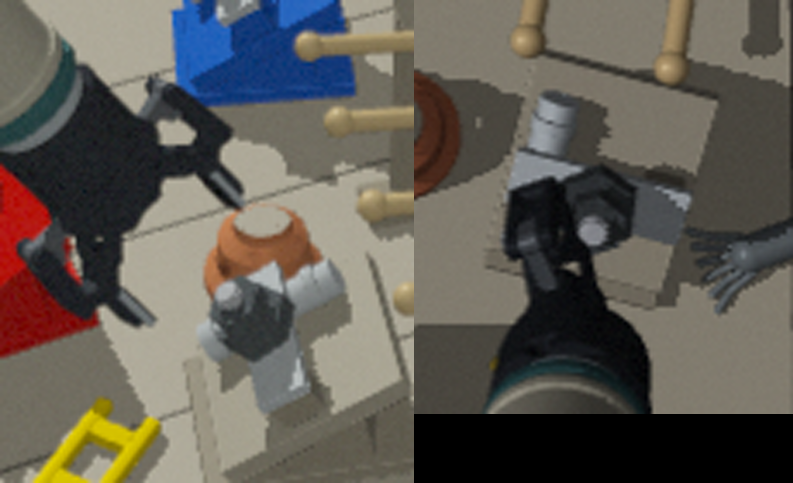

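```bash
python3 - <<'E'
from go import *
a1=load("pics/s1.npz");b1=load("pics/t1.npz")
s=ctrl.read_state();R0=Ro.from_euler('xyz',s["tool_rot"]);t=s["eef_pos"]
for back in (0,13):
  P=[t+R0.apply([dx,-back,z]) for z in(-43,43) for dx in(-11,11)]
  print(((proj(a1,P)-[230,130])*3.45).round(0).tolist(),((proj(b1,P)-[290,170])*3.45+[414,0]).round(0).tolist())
E
```

```text
[[150.0, 316.0], [170.0, 327.0], [232.0, 210.0], [253.0, 220.0]] [[597.0, 322.0], [632.0, 311.0], [543.0, 193.0], [579.0, 181.0]]
[[139.0, 305.0], [159.0, 316.0], [221.0, 198.0], [242.0, 208.0]] [[596.0, 333.0], [632.0, 321.0], [540.0, 202.0], [577.0, 190.0]]
```

```bash
python3 - <<'E'
from go import *
s=ctrl.read_state();R0=Ro.from_euler('xyz',s["tool_rot"]);t=s["eef_pos"]
o=[]
for n,x0,y0,x1,y1,sc in(("s1",255,160,330,240,8),("t1",310,205,370,285,8)):
  d=load(f"pics/{n}.npz")
  im=cv2.resize(d["img"][y0:y1,x0:x1,::-1],None,fx=sc,fy=sc,interpolation=cv2.INTER_CUBIC).astype(float)
  im=np.clip(255*(im/200)**.6,0,255).astype(np.uint8).copy()
  g=lambda P:((proj(d,P)-[x0,y0]+.5)*sc-.5).astype(int)
  for z in(-43,43):
    cv2.polylines(im,[g([t+R0.apply([dx,y,z]) for dx,y in((-11,-13),(11,-13),(11,-35),(-11,-35))])],True,(0,0,255),1)
  u=g([t,t+R0.apply([0,-60,0]),t+R0.apply([0,70,0])]);cv2.line(im,tuple(map(int,u[2])),tuple(map(int,u[1])),(0,255,0),1);cv2.circle(im,tuple(map(int,u[0])),4,(0,255,255),1)
  o.append(im)
cv2.imwrite("pics/c1b.png",cv2.resize(np.hstack(o),None,fx=.74,fy=.74))
E
```

```text
(no output)
```

View pics/c1b.png

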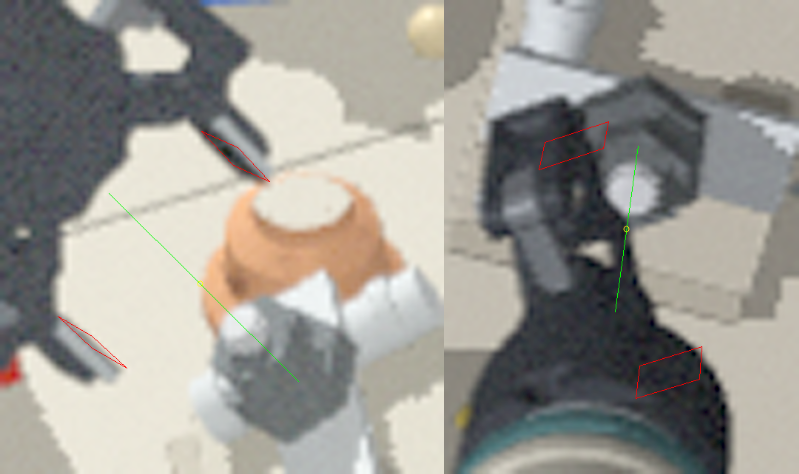

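```bash
python3 - <<'E'
from go import *
o=[]
for n,x0,y0,x1,y1,sc in(("s1",255,160,305,230,11),("t1",310,205,350,265,13)):
  d=load(f"pics/{n}.npz")
  im=cv2.resize(d["img"][y0:y1,x0:x1,::-1],None,fx=sc,fy=sc,interpolation=cv2.INTER_CUBIC).astype(float)
  o.append(np.clip(255*(im/110)**.5,0,255).astype(np.uint8))
h=max(x.shape[0] for x in o)
o=np.hstack([np.pad(x,((0,h-x.shape[0]),(0,0),(0,0))) for x in o]);print(o.shape)
cv2.imwrite("pics/c1d.png",cv2.resize(o,None,fx=.74,fy=.74))
E
```

```text
(780, 1070, 3)
```

View pics/c1d.png

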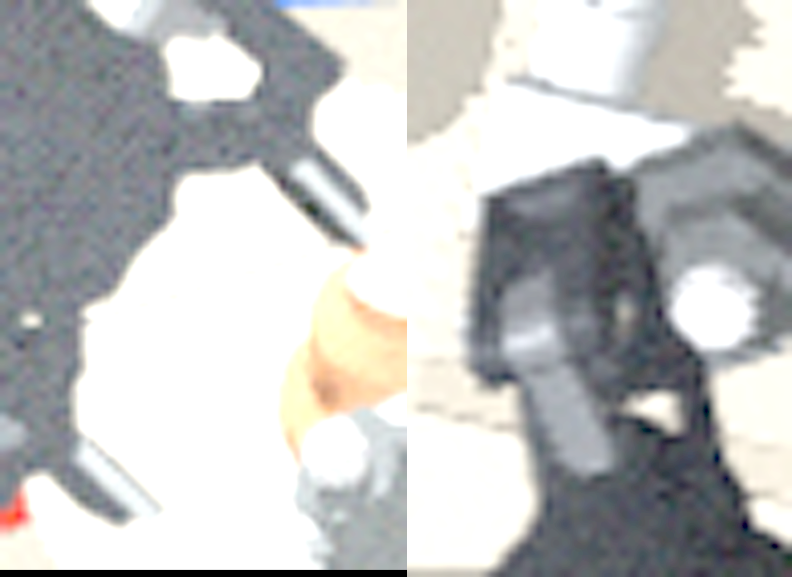

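```bash
python3 -m inch '[1,0.05,3.7,0.15,0.3,0,0, 1,0.05,7.4,0.15,0.3,0,0, 1,0.05,7.4,0.15,0.3,0,0, 1,0.05,7.4,0.15,0.3,0,0]'; python3 - <<'E'
from go import *
where()
a1=snap("side","pics/s2.png");b1=snap("top","pics/t2.png")
crop(a1,"pics/s2c.png",255,160,345,260,7);crop(b1,"pics/t2c.png",300,180,380,280,7)
i=[cv2.imread("pics/s2c.png"),cv2.imread("pics/t2c.png")]
cv2.imwrite("pics/c2.png",cv2.resize(np.hstack(i),None,fx=.67,fy=.67))
E
```

```text
clock: 2.3
eef_pos: [525.8, 86.0, 99.0]
tool_rot: [-1.129, -0.293, -1.248]
force: [-1.4, -1.1, 0.6]
width: 85.1
t 2.3 tcp in strap [ 0.1  1.  41.7] phi 35.3 ydir [ 0.001  0.    -1.   ] w 85.1 q [-0.37  0.65 -0.06  2.39  2.32  0.47 -2.32] F [-1.4 -1.1  0.6] T [0.12 0.51 0.05]
```

View pics/c2.png

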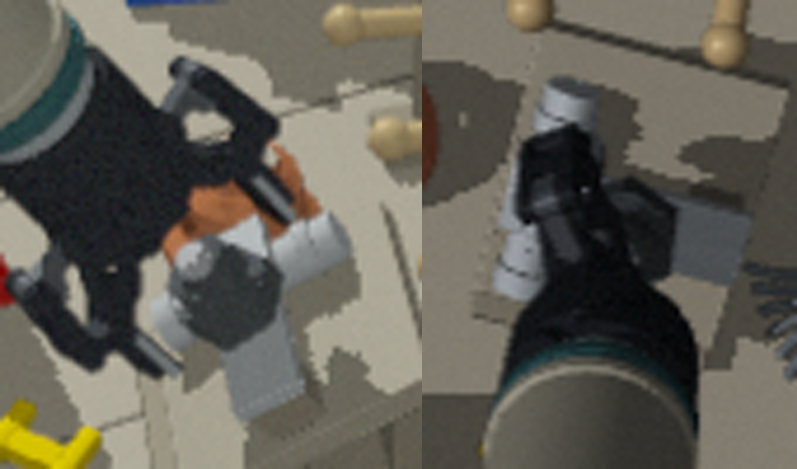

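```bash
python3 -m inch '[0,0,0.25,0,0,0,0, 0,0,0.25,0,0,0,0, 0,0,0.25,0,0,0,0, 0,0,0.25,0,0,0,0, 0,0,0.25,0,0,0,0, 0,0,0.25,0,0,0,0, 0,0,0.25,0,0,0,0]'; python3 -c "
from go import *
where()"; python3 -m inch '[0,0,0.04,0,0,8,0, 0,0,0.07,0,0,12,0,0,0,0.07,0,0,12,0]';python3 -c "
from go import *
where()"
```

```text
clock: 3.1
eef_pos: [526.1, 85.9, 97.2]
tool_rot: [-1.129, -0.291, -1.248]
force: [-6.3, 0.2, 9.1]
width: 44.7
t 3.1 tcp in strap [-0.5  0.9 40. ] phi 35.2 ydir [ 0.001  0.002 -1.   ] w 44.7 q [-0.36  0.65 -0.07  2.39  2.33  0.48 -2.33] F [-6.3  0.2  9.1] T [-0.11  0.94 -0.11]
clock: 3.4
eef_pos: [526.8, 85.9, 96.8]
tool_rot: [-1.081, -0.196, -1.442]
force: [-7.2, 1.1, 10.4]
width: 44.8
t 3.4 tcp in strap [-0.2  1.  39.4] phi 23.1 ydir [ 0.001  0.002 -1.   ] w 44.8 q [-0.32  0.65 -0.13  2.39  2.28  0.51 -2.49] F [-7.2  1.1 10.4] T [ 0.13  0.83 -0.21]
```

```bash
python3 -m inch '[1,0,0,0,0,0,0,1,0,0,0,0,0,0,1,0,0,0,0,0,0,1,0,0,0,0,-60,0,1,0,0,0,0,-60,0,1,0,0,0,0,-60,0,1,0,0,0,0,-60,0,1,0,0,0,0,-60,0,1,0,0,0,0,-60,0,1,0,0,0,0,-60,0,1,0,0,0,0,-60,0]'; python3 -m inch '[1,0,0,0,0,-60,0,1,0,0,0,0,-60,0,1,0,0,0,0,-60,0,1,0,0,0,0,-60,0,1,0,0,0,0,-60,0,1,0,0,0,0,-60,0,1,0,0,0,0,-60,0,1,0,0,0,0,-60,0,1,0,0,0,0,-60,0]';python3 -c "
from go import *
where()"
```

```text
clock: 4.5
eef_pos: [528.4, 86.0, 96.1]
tool_rot: [-1.501, -0.522, -0.362]
force: [0.0, -0.7, 0.2]
width: 85.4
clock: 5.4
eef_pos: [528.3, 86.0, 96.1]
tool_rot: [-2.003, -0.309, 0.766]
force: [-0.1, 0.8, 0.4]
width: 85.5
t 5.4 tcp in strap [ 0.7  1.4 38. ] phi 142.9 ydir [ 0.002  0.002 -1.   ] w 85.5 q [-0.68  0.7   0.4   2.4   3.    0.35 -1.15] F [-0.1  0.8  0.4] T [0.08 0.53 0.01]
```

```bash
python3 -m inch '[0,0,0,0,0,0,0,0,0,0,0,0,0,0,0,0,0,0,0,0,0,0,0,0,0,0,0,0,0,0,0,0,0,0,0,0,0,0,0,0,0,0,0]' >/dev/null; python3 -m inch '[0,0,0,0,0,0,0,0,0,0.045,0,0,8.5,0,0,0,0.09,0,0,17,0,0,0,0.134,0,0,25.5,0,0,0,0.178,0,0,34,0,0,0,0.223,0,0,42.5,0,0,0,0.268,0,0,51,0,0,0,0.314,0,0,60,0,0,0,0.314,0,0,60,0,0,0,0.314,0,0,60,0]'; python3 -c "
from go import *
where();s=ctrl.read_state();n=pose(pp)[0].apply([0,0,1]);print(s['torque']@n,s['force']@n,s['tau'][6])"
```

```text
clock: 6.4
eef_pos: [529.9, 83.1, 95.4]
tool_rot: [-1.497, -0.525, -0.372]
force: [-9.0, -1.7, 20.8]
width: 48.1
t 6.4 tcp in strap [ 2.3 -1.  36.3] phi 82.8 ydir [ 0.006 -0.    -1.   ] w 48.1 q [-0.51  0.67  0.15  2.39  2.58  0.41 -1.76] F [-9.  -1.7 20.8] T [-1.06  0.06 -0.72]
-0.10269929674245377 22.2041330630241 0.09936982998624444schema error: expected a multiple of 7 numbers
```

```bash
python3 -m inch '[0,0,0,0,0,0,0,0,0,0,0,0,0,0,0,0,0,0,0,0,0]'; python3 -c "
from go import *
where();s=ctrl.read_state();n=pose(pp)[0].apply([0,0,1]);print(s['torque']@n,s['force']@n,s['tau'][6])
a1=snap('side','pics/s3.png');b1=snap('top','pics/t3.png')
crop(a1,'pics/s3c.png',275,190,335,260,9);crop(b1,'pics/t3c.png',310,190,370,260,9)
i=[cv2.imread('pics/s3c.png'),cv2.imread('pics/t3c.png')]
cv2.imwrite('pics/c3.png',cv2.resize(np.hstack(i),None,fx=.74,fy=.74))
"
```

```text
clock: 6.7
eef_pos: [529.9, 83.1, 95.4]
tool_rot: [-1.498, -0.525, -0.372]
force: [-9.0, -1.2, 21.2]
width: 48.0
t 6.7 tcp in strap [ 2.3 -1.  36.3] phi 82.8 ydir [ 0.006 -0.    -1.   ] w 48.0 q [-0.51  0.67  0.15  2.39  2.58  0.41 -1.76] F [-9.  -1.2 21.2] T [-0.99  0.03 -0.75]
-0.15941687278385216 22.632576596473257 0.15090564731508493
```

View pics/c3.png

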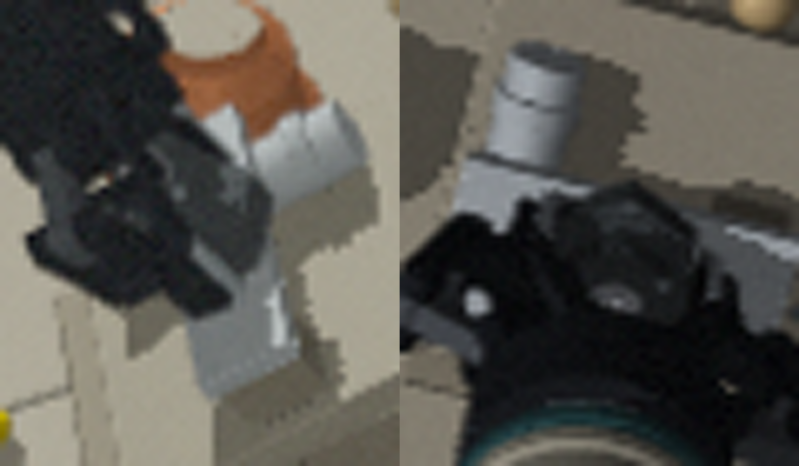

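```bash
python3 -m inch '[1,0,0,0,0,0,0,1,0,0,0,0,0,0,1,0,0,0,0,0,0,1,0,0,0,0,0,0]'; python3 -c "
from go import *
where();rel(36,83)
a1=snap('side','pics/s4.png');b1=snap('top','pics/t4.png')
crop(a1,'pics/s4c.png',275,190,335,260,9);crop(b1,'pics/t4c.png',310,190,370,260,9)
i=[cv2.imread('pics/s4c.png'),cv2.imread('pics/t4c.png')]
im=np.hstack(i).astype(float);im=np.clip(255*(im/180)**.6,0,255).astype(np.uint8)
cv2.imwrite('pics/c4.png',cv2.resize(im,None,fx=.74,fy=.74))
"
```

```text
clock: 7.2
eef_pos: [529.8, 85.6, 93.2]
tool_rot: [-1.5, -0.521, -0.364]
force: [0.7, 0.4, 0.3]
width: 85.2
t 7.2 tcp in strap [ 0.7  1.4 34.7] phi 83.2 ydir [ 0.002  0.002 -1.   ] w 85.2 q [-0.51  0.67  0.15  2.39  2.59  0.41 -1.76] F [0.7 0.4 0.3] T [0.21 0.48 0.  ]
phi 83 shift cm [-0.05 -0.13 -0.15] rotvec deg [-0.1  0.2  0.1] tgt [528.3  84.5  94. ]
```

View pics/c4.png

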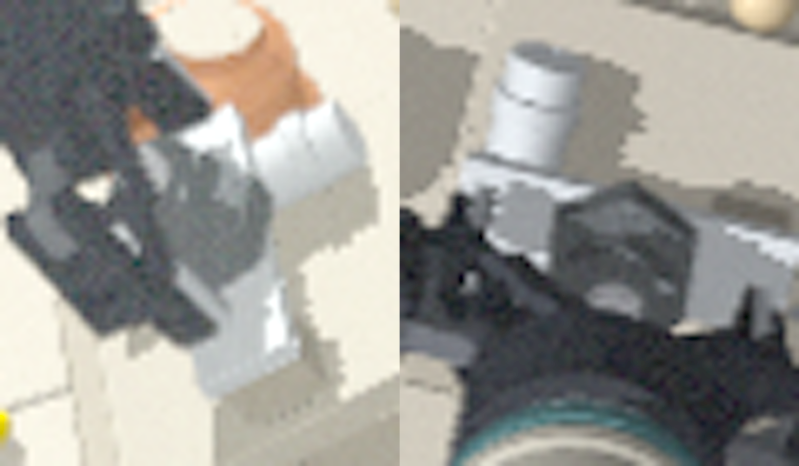

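```bash
cat > nf2.py <<'E'
from go import *
from joint import HD
x=X;so=x[4:6];to=x[6:8]
def fitn(d,pts,off,hs,af=46,t=16):
    out=[]
    for h in hs:
        R=[(sum(np.square(HD(d,hexp(np.radians(th),36+h,af,t),pp,pts,off))),th) for th in np.arange(-30,30,.5)]
        out.append((h,)+tuple(np.round(min(R),2)))
    print(out)
E
python3 - <<'E'
from nf2 import *
import nut
d=load("pics/t4.npz")
im=cv2.resize(d["img"][208:240,328:364,::-1],None,fx=20,fy=20,interpolation=cv2.INTER_CUBIC).astype(float)
cv2.imwrite("pics/t4e.png",np.clip(255*(im/140)**.6,0,255).astype(np.uint8))
d=load("pics/s4.npz")
im=cv2.resize(d["img"][204:240,288:324,::-1],None,fx=16,fy=16,interpolation=cv2.INTER_CUBIC).astype(float)
cv2.imwrite("pics/s4e.png",np.clip(255*(im/140)**.6,0,255).astype(np.uint8))
E
```

```text
(no output)
```

View pics/t4e.png

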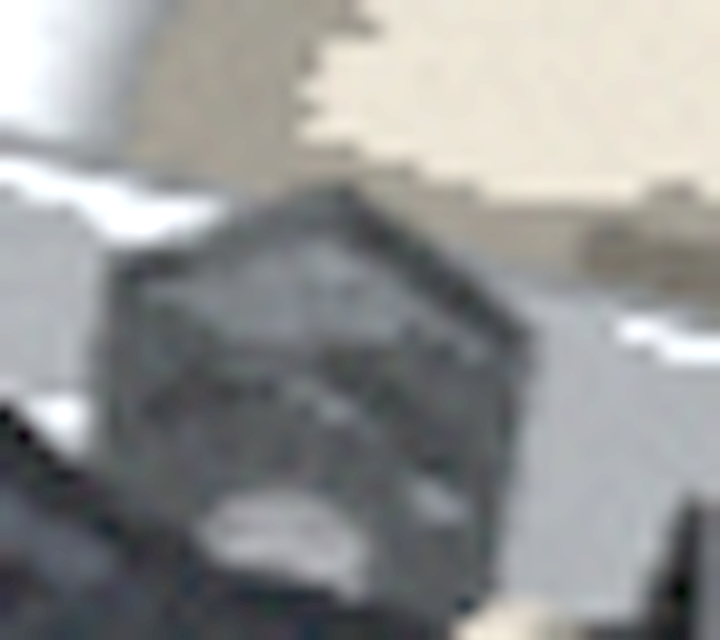

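View pics/s4e.png

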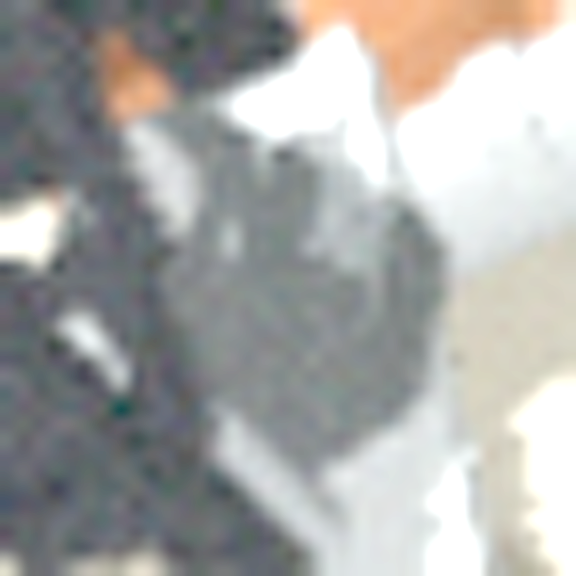

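```bash
python3 - <<'E'
from nf2 import *
from nf import seg
d=load("pics/t4.npz")
P=f(seg([(112,265),(345,185),(528,335),(515,440)]),20,328,208)
fitn(d,P,to,(0,1,2,3,4,5))
d0=load("pics/t0.npz")
fitn(d0,tp if 0 else f(seg([(95,165),(285,72),(475,192),(460,300)]),18,328,214),to,(3,4,5,6))
E
```

```text
[(0, np.float64(7.35), np.float64(-22.0)), (1, np.float64(4.93), np.float64(-21.5)), (2, np.float64(3.07), np.float64(-21.5)), (3, np.float64(1.83), np.float64(-21.5)), (4, np.float64(1.21), np.float64(-22.0)), (5, np.float64(1.2), np.float64(-22.0))]
[(3, np.float64(15.36), np.float64(-21.0)), (4, np.float64(11.62), np.float64(-20.5)), (5, np.float64(8.45), np.float64(-20.5)), (6, np.float64(5.83), np.float64(-20.0))]
```

```bash
python3 -m inch '[1,-0.05,-0.2,-0.08,0,-8,0,1,-0.05,-0.2,-0.08,0,-10,0,0,-0.05,-0.2,-0.08,0,-10,0,0,-0.05,-0.2,-0.08,0,-10,0,0,-0.05,-0.2,-0.08,0,-10,0,0,-0.05,-0.2,-0.08,0,-10,0,0,-0.05,-0.2,-0.08,0,-10,0,0,-0.05,-0.2,-0.08,0,-10,0,0,-0.05,-0.2,-0.08,0,-10,0]'; python3 -c "
from go import *
where();s=ctrl.read_state();n=pose(pp)[0].apply([0,0,1]);print(s['torque']@n,s['force']@n,s['tau'][6])"
```

```text
clock: 8.2
eef_pos: [527.5, 83.9, 95.1]
tool_rot: [-1.601, -0.525, -0.165]
force: [-4.1, -1.7, 5.9]
width: 44.7
t 8.2 tcp in strap [-0.  -0.8 37.3] phi 93.1 ydir [ 0.002  0.    -1.   ] w 44.7 q [-0.54  0.67  0.19  2.4   2.65  0.39 -1.65] F [-4.1 -1.7  5.9] T [-0.41  0.57 -0.26]
0.04125794443260475 6.92452245686075 -0.03163451096042991
```

```bash
cat > w.py <<'E'
from go import *
where();s=ctrl.read_state();n=pose(pp)[0].apply([0,0,1]);print("Tn",(s['torque']@n).round(3),"Fn",(s['force']@n).round(1),"tau7",s['tau'][6].round(3))
E
python3 -m inch '[0,0,0.045,0,0,8.5,0,0,0,0.09,0,0,17,0,0,0,0.09,0,0,17,0]'; python3 w.py; python3 -m inch '[0,0,0.03,0,0,6,0,0,0,0.03,0,0,6,0]'; python3 w.py;  python3 -m inch '[0,0,0.03,0,0,6,0,0,0,0.03,0,0,6,0]'; python3 w.py
```

```text
clock: 8.5
eef_pos: [527.7, 84.0, 94.8]
tool_rot: [-1.429, -0.508, -0.51]
force: [-7.1, 0.3, 15.2]
width: 44.8
t 8.5 tcp in strap [-0.  -0.6 36.9] phi 75.9 ydir [ 0.002  0.001 -1.   ] w 44.8 q [-0.48  0.66  0.11  2.4   2.54  0.42 -1.84] F [-7.1  0.3 15.2] T [-0.42  0.64 -0.72]
Tn -0.342 Fn 16.6 tau7 -0.091
clock: 8.7
eef_pos: [527.8, 84.0, 94.8]
tool_rot: [-1.373, -0.491, -0.625]
force: [-7.9, 0.5, 17.2]
width: 45.0
t 8.7 tcp in strap [ 0.1 -0.6 36.9] phi 70.0 ydir [ 0.003  0.001 -1.   ] w 45.0 q [-0.46  0.66  0.08  2.4   2.51  0.43 -1.91] F [-7.9  0.5 17.2] T [-0.58  0.5  -0.41]
Tn -0.018 Fn 18.8 tau7 -0.348
clock: 8.9
eef_pos: [527.7, 84.2, 94.6]
tool_rot: [-1.32, -0.467, -0.741]
force: [-9.8, 0.5, 19.9]
width: 44.8
t 8.9 tcp in strap [-0.1 -0.4 36.8] phi 63.9 ydir [ 0.003  0.001 -1.   ] w 44.8 q [-0.44  0.66  0.05  2.4   2.47  0.44 -1.98] F [-9.8  0.5 19.9] T [-0.16  0.59 -0.71]
Tn -0.467 Fn 22.0 tau7 0.083
```

```bash
python3 -m inch '[0,0,-0.1,0,0,0,0,0,0,-0.1,0,0,0,0]' >/dev/null; python3 w.py; python3 -m inch '[0,0,0,0,0,6,0,0,0,0,0,0,6,0]' >/dev/null; python3 w.py;  python3 -m inch '[0,0,0.0,0,0,6,0,0,0,0.0,0,0,6,0]'>/dev/null; python3 w.py
```

```text
t 9.1 tcp in strap [-0.1 -0.4 36.8] phi 64.0 ydir [ 0.002  0.001 -1.   ] w 44.8 q [-0.45  0.66  0.06  2.4   2.47  0.44 -1.97] F [-5.   0.1  8.8] T [-0.07  0.75 -0.75]
Tn -0.533 Fn 10.1 tau7 0.542
t 9.3 tcp in strap [ 0.2 -0.5 36.7] phi 58.0 ydir [ 0.003  0.001 -1.   ] w 44.6 q [-0.42  0.66  0.03  2.39  2.44  0.45 -2.04] F [-5.3 -0.3  8.8] T [-0.28  0.55 -0.55]
Tn -0.273 Fn 10.1 tau7 0.007
t 9.5 tcp in strap [ 0.3 -0.3 36.7] phi 52.0 ydir [ 0.003  0.001 -1.   ] w 44.7 q [-0.4   0.66 -0.    2.39  2.41  0.46 -2.12] F [-4.9 -2.3  7.8] T [-1.13  0.69  0.45]
Tn 1.019 Fn 8.8 tau7 -1.368
```

```bash
python3 -m inch '[0,0,0,0,0,0,0]' >/dev/null; python3 w.py; python3 -m inch '[0,0,0,0,0,0,0]' >/dev/null; python3 w.py
```

```text
t 9.6 tcp in strap [ 0.3 -0.3 36.7] phi 52.3 ydir [ 0.003  0.001 -1.   ] w 44.8 q [-0.4   0.66 -0.    2.39  2.41  0.46 -2.11] F [-4.  -2.4  7.8] T [-1.08  0.55  0.29]
Tn 0.842 Fn 8.4 tau7 -0.87
t 9.7 tcp in strap [ 0.3 -0.3 36.7] phi 52.3 ydir [ 0.003  0.001 -1.   ] w 45.0 q [-0.4   0.66 -0.    2.39  2.41  0.46 -2.11] F [-3.7 -2.2  7.2] T [-1.05  0.54  0.26]
Tn 0.798 Fn 7.8 tau7 -0.818
```

```bash
python3 - <<'E'
from go import *
a1=snap("side","pics/s5.png");b1=snap("top","pics/t5.png")
o=[]
for n,x0,y0,x1,y1,sc in(("s5",280,195,330,250,12),("t5",315,195,365,250,12)):
  d=load(f"pics/{n}.npz")
  im=cv2.resize(d["img"][y0:y1,x0:x1,::-1],None,fx=sc,fy=sc,interpolation=cv2.INTER_CUBIC).astype(float)
  o.append(np.clip(255*(im/150)**.6,0,255).astype(np.uint8))
cv2.imwrite("pics/c5.png",cv2.resize(np.hstack(o),None,fx=.66,fy=.66))
E
```

```text
(no output)
```

View pics/c5.png

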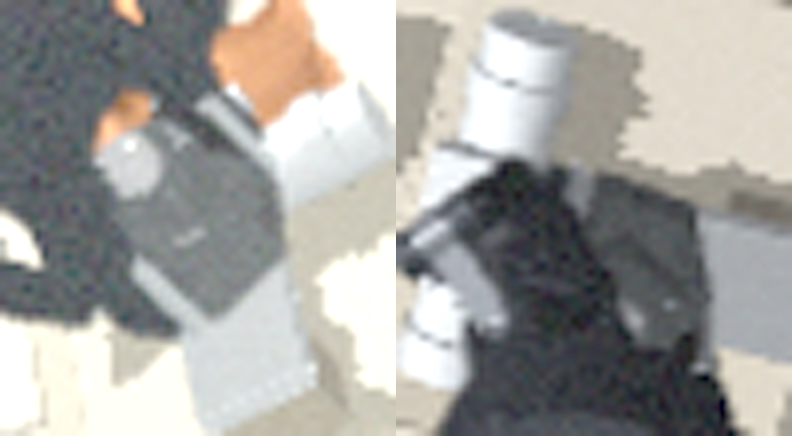

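```bash
python3 - <<'E'
from nf2 import *
d=load("pics/s5.npz")
for h in(0,1,2,3):
  u=(proj(d,W(pp,hexp(np.radians(52.3),36+h,46,16)[:6]))+so-[280,195]+.5)*7.92
  print(h,u.round(0).tolist())
d=load("pics/s0.npz")
for h in(3,4,5):
  u=(proj(d,W(pp,hexp(X[8],36+h,46,16)[:6]))+so-[280,195]+.5)*7.92
  print(h,u.round(0).tolist())
print(((304-280)*7.92,(234.5-195)*7.92))
E
```

```text
0 [[213.0, 175.0], [148.0, 238.0], [151.0, 310.0], [222.0, 320.0], [289.0, 254.0], [283.0, 182.0]]
1 [[211.0, 173.0], [146.0, 236.0], [150.0, 309.0], [220.0, 318.0], [287.0, 252.0], [281.0, 180.0]]
2 [[209.0, 171.0], [144.0, 235.0], [148.0, 307.0], [218.0, 316.0], [285.0, 251.0], [280.0, 178.0]]
3 [[207.0, 170.0], [142.0, 233.0], [146.0, 305.0], [216.0, 314.0], [283.0, 249.0], [278.0, 176.0]]
3 [[288.0, 193.0], [230.0, 163.0], [156.0, 211.0], [136.0, 289.0], [193.0, 321.0], [270.0, 272.0]]
4 [[286.0, 191.0], [229.0, 161.0], [154.0, 209.0], [135.0, 287.0], [191.0, 319.0], [268.0, 270.0]]
5 [[284.0, 189.0], [227.0, 159.0], [152.0, 207.0], [133.0, 285.0], [189.0, 317.0], [266.0, 269.0]]
(190.07999999999998, 312.84)
```

```bash
python3 -m inch '[0,0,0,0,0,4,0,0,0,0,0,0,4,0,0,0,0,0,0,4,0]' >/dev/null; python3 w.py; python3 -m inch '[0,0,0,0,0,4,0,0,0,0,0,0,4,0,0,0,0,0,0,4,0]' >/dev/null; python3 w.py
```

```text
t 10.1 tcp in strap [-0.2  0.  36.6] phi 48.1 ydir [ 0.002  0.001 -1.   ] w 44.5 q [-0.39  0.66 -0.02  2.39  2.39  0.47 -2.16] F [-3.5 -0.   5.2] T [ 0.24  0.66 -0.55]
Tn -0.516 Fn 6.2 tau7 0.503
t 10.4 tcp in strap [ 0.4 -0.4 36.5] phi 44.3 ydir [ 0.003  0.001 -1.   ] w 44.5 q [-0.38  0.66 -0.04  2.39  2.37  0.47 -2.21] F [-3.4 -1.7  6. ] T [-0.85  0.58 -0.1 ]
Tn 0.394 Fn 6.7 tau7 -0.411
```

```bash
for i in 1 2 3; do python3 -m inch '[0,0,0,0,0,4,0,0,0,0,0,0,4,0,0,0,0,0,0,4,0]' >/dev/null; python3 w.py; done
```

```text
t 10.7 tcp in strap [ 0.3 -0.2 36.4] phi 40.3 ydir [ 0.003  0.001 -1.   ] w 44.6 q [-0.36  0.66 -0.06  2.39  2.35  0.48 -2.26] F [-2.7 -3.7  4.8] T [-0.98  0.48  0.04]
Tn 0.561 Fn 5.1 tau7 -0.54
t 11.0 tcp in strap [ 0.3 -0.1 36.2] phi 36.3 ydir [ 0.002  0.001 -1.   ] w 44.5 q [-0.35  0.66 -0.08  2.39  2.33  0.49 -2.31] F [-0.6 -4.7  1.4] T [-0.8   0.52 -0.17]
Tn 0.302 Fn 1.0 tau7 -0.322
t 11.3 tcp in strap [ 0.3 -0.  36. ] phi 32.2 ydir [ 0.002  0.001 -1.   ] w 44.8 q [-0.34  0.66 -0.1   2.39  2.31  0.5  -2.36] F [ 1.8 -4.1 -5.2] T [-0.71  0.59 -0.38]
Tn 0.082 Fn -5.9 tau7 -0.1
```

```bash
for i in 1 2; do python3 -m inch '[0,0,0.02,0,0,4,0,0,0,0.02,0,0,4,0,0,0,0.02,0,0,4,0]' >/dev/null; python3 w.py; done; python3 -m inch '[1,0,0,0,0,0,0,1,0,0,0,0,0,0,1,0,0,0,0,0,0,1,0,-5,0,0,0,0,1,0,-10,0,0,0,0,1,0,-12,0,0,0,0,1,0,-12,0,0,0,0]'; python3 - <<'E'
from go import *
where()
a1=snap("side","pics/s6.png");b1=snap("top","pics/t6.png")
o=[]
for n,x0,y0,x1,y1,sc in(("s6",280,195,330,250,12),("t6",320,205,370,255,12)):
  d=load(f"pics/{n}.npz")
  im=cv2.resize(d["img"][y0:y1,x0:x1,::-1],None,fx=sc,fy=sc,interpolation=cv2.INTER_CUBIC).astype(float)
  o.append(np.clip(255*(im/150)**.6,0,255).astype(np.uint8))
h=660
cv2.imwrite("pics/c6.png",cv2.resize(np.hstack([np.pad(x,((0,h-x.shape[0]),(0,0),(0,0))) for x in o]),None,fx=.66,fy=.66))
E
```

```text
t 11.6 tcp in strap [ 0.3 -0.1 35.8] phi 28.2 ydir [ 0.002  0.001 -1.   ] w 44.8 q [-0.32  0.66 -0.12  2.39  2.29  0.51 -2.41] F [ 1.4 -4.3 -4. ] T [-0.73  0.53 -0.4 ]
Tn 0.068 Fn -4.6 tau7 -0.091
t 11.9 tcp in strap [ 0.4 -0.  35.6] phi 24.2 ydir [ 0.002  0.001 -1.   ] w 44.3 q [-0.31  0.66 -0.14  2.39  2.28  0.52 -2.46] F [ 2.  -4.2 -4.4] T [-0.58  0.51 -0.48]
Tn -0.071 Fn -5.2 tau7 0.089
clock: 12.6
eef_pos: [469.6, 100.3, 200.3]
tool_rot: [-1.079, -0.203, -1.423]
force: [0.0, 0.7, 0.2]
width: 85.5
t 12.6 tcp in strap [  0.5   2.3 158.4] phi 24.2 ydir [ 0.005  0.007 -1.   ] w 85.5 q [-0.63  0.36  0.15  2.44  1.78  0.29 -2.03] F [0.  0.7 0.2] T [0.07 0.51 0.01]
```

View pics/c6.png

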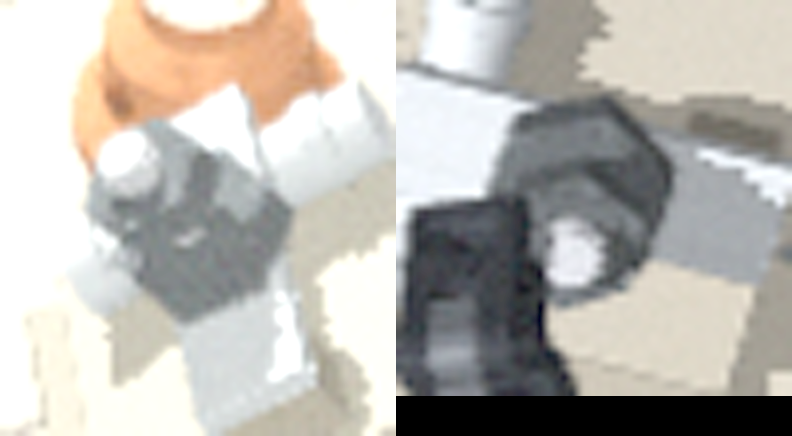

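```bash
python3 - <<'E'
from go import *
o=[]
for n,x0,y0,x1,y1,sc in(("s6",288,208,318,238,22),("t6",330,214,358,246,20)):
  d=load(f"pics/{n}.npz")
  im=cv2.resize(d["img"][y0:y1,x0:x1,::-1],None,fx=sc,fy=sc,interpolation=cv2.INTER_LANCZOS4).astype(float)
  o.append(np.clip(255*(np.clip(im-25,0,None)/80)**.8,0,255).astype(np.uint8))
h=max(x.shape[0] for x in o)
cv2.imwrite("pics/c6b.png",cv2.resize(np.hstack([np.pad(x,((0,h-x.shape[0]),(0,0),(0,0))) for x in o]),None,fx=.65,fy=.65))
E
```

```text
(no output)
```

View pics/c6b.png

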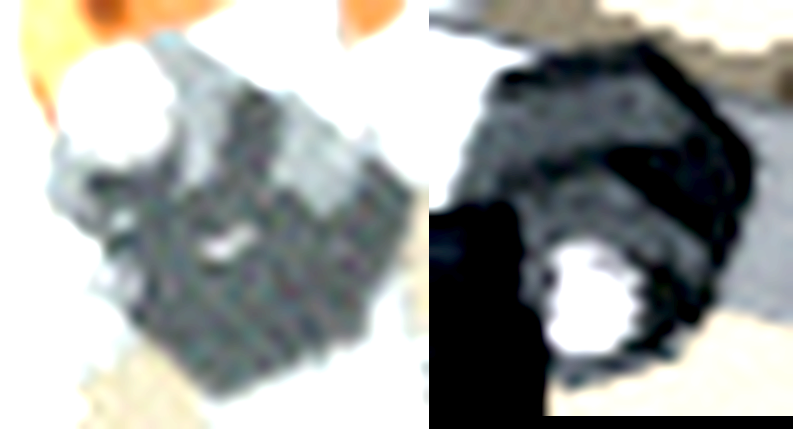

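```bash
python3 - <<'E'
from nf2 import *
d=load("pics/t6.npz")
g=lambda L:((proj(d,W(pp,L))+to-[330,214]+.5)*13+[429,0]).round(0)
for z in(72,76):
  for th in(-30,-20,-10,0,10,20):
    print(z,th,g(hexp(np.radians(th),z-14,34,14)[6:]).astype(int).tolist())
print(g([[0,0,88]]),"low",g(hexp(np.radians(24),36,46,16)[6:]).tolist())
E
```

```text
72 -30 [[621, 159], [501, 187], [472, 296], [560, 377], [678, 349], [709, 241]]
72 -20 [[599, 155], [488, 202], [480, 315], [581, 380], [692, 335], [702, 222]]
72 -10 [[578, 155], [477, 220], [491, 332], [602, 381], [702, 318], [691, 205]]
72 0 [[556, 158], [470, 238], [505, 347], [623, 378], [710, 300], [677, 189]]
72 10 [[536, 165], [467, 257], [521, 360], [643, 371], [713, 280], [660, 176]]
72 20 [[518, 175], [468, 277], [540, 370], [662, 362], [713, 260], [641, 166]]
76 -30 [[619, 169], [500, 197], [470, 307], [558, 387], [677, 360], [708, 251]]
76 -20 [[598, 165], [486, 213], [478, 325], [580, 391], [691, 345], [701, 232]]
76 -10 [[576, 165], [476, 230], [489, 342], [601, 391], [702, 328], [690, 215]]
76 0 [[555, 168], [469, 248], [503, 358], [622, 388], [709, 310], [676, 199]]
76 10 [[534, 175], [465, 268], [520, 370], [642, 382], [712, 291], [659, 186]]
76 20 [[516, 185], [466, 287], [538, 380], [661, 372], [712, 271], [640, 176]]
[[585. 311.]] low [[492.0, 100.0], [436.0, 240.0], [541.0, 356.0], [701.0, 335.0], [758.0, 197.0], [654.0, 77.0]]
```

```bash
python3 -m inch '[1,0,4.3,0,0,-84,0,1,0,4.3,0,0,-84,0,1,0,4.3,0,0,-84,0,1,0,4.3,0,0,-84,0,1,0,4.3,0,0,-84,0,1,0,4.3,0,0,-84,0,1,0,4.3,0,0,-84,0,1,0,4.3,0,0,-84,0,1,0,4.3,0,0,-84,0,1,0,4.3,0,0,-84,0,1,0,4.3,0,0,-84,0]'>/dev/null; python3 w.py
python3 -m inch '[1,0,0,0,0,-84,0,1,0,0,0,0,-84,0,1,0,0,0,0,-84,0,1,0,0,0,0,-84,0,1,0,0,0,0,-84,0,1,0,0,0,0,-84,0,1,0,0,0,0,-84,0,1,0,0,0,0,-84,0,1,0,0,0,0,-84,0,1,0,0,0,0,-84,0,1,0,0,0,0,-84,0]' >/dev/null; python3 w.py
```

```text
t 13.8 tcp in strap [ -0.6   0.  111.7] phi 108.3 ydir [ 0.  0. -1.] w 85.2 q [-0.71  0.5   0.33  2.44  2.43  0.25 -1.19] F [ 0.2  0.7 -0.4] T [0.15 0.54 0.03]
Tn 0.018 Fn -0.4 tau7 0.586
t 14.9 tcp in strap [ -0.4   0.2 112.2] phi -167.9 ydir [ 0.001  0.001 -1.   ] w 85.5 q [-0.74  0.5   0.37  2.44  2.51  0.23  0.19] F [ 0.1 -0.6 -0.6] T [ 0.09  0.55 -0.  ]
Tn 0.016 Fn -0.6 tau7 0.802
```

```bash
python3 -m inch '[1,0,0,0,0,-83,0,1,0,0,0,0,-83,0,1,0,0,0,0,-83,0,1,0,0,0,0,-83,0,1,0,0,0,0,-83,0,1,0,0,0,0,-83,0,1,0,0,0,0,-83,0,1,0,0,0,0,-83,0,1,0,0,0,0,-83,0,1,0,0,0,0,-83,0,1,0,0,0,0,-83,0]' >/dev/null; python3 w.py; python3 -c "
from go import *
rel(64.5,-85,0.2,0.1)"
```

```text
t 16.0 tcp in strap [ -0.3   0.2 112.5] phi -85.0 ydir [ 0.002  0.001 -1.   ] w 85.5 q [-0.74  0.5   0.38  2.44  2.52  0.23  1.63] F [0.  0.4 0.8] T [0.08 0.47 0.04]
Tn 0.047 Fn 0.7 tau7 0.69
phi -85 shift cm [-0.04  4.8   0.02] rotvec deg [ 0.1 -0.  -0.1] tgt [514.6  87.7 118.8]
```

```bash
python3 -m inch '[1,-0.04,2.4,0,0,0,0,1,-0.04,4.8,0,0,0,0,1,-0.04,4.8,0,0,0,0,1,-0.04,4.8,0,0,0,0,0,-0.04,4.8,0,0,0,0,0,-0.04,4.8,0,0,0,0,0,-0.04,4.8,0,0,0,0,0,-0.04,4.8,0,0,0,0,0,-0.04,4.8,0,0,0,0,0,-0.04,4.8,0,0,0,0,0,-0.04,4.8,0,0,0,0]' >/dev/null; python3 w.py
```

```text
t 17.1 tcp in strap [ 0.9 -0.6 66. ] phi -84.9 ydir [ 0.004  0.001 -1.   ] w 32.6 q [-0.59  0.6   0.23  2.42  2.59  0.34  1.57] F [-5.2 -1.4 10.3] T [-0.42  0.37 -0.46]
Tn -0.15 Fn 11.3 tau7 0.134
```

```bash
R='see'; python3 -m inch '[0,0,0.045,0,0,8.6,0,0,0,0.09,0,0,17.2,0,0,0,0.135,0,0,25.8,0,0,0,0.18,0,0,34.4,0,0,0,0.225,0,0,43,0,0,0,0.27,0,0,51.6,0,0,0,0.315,0,0,60.2,0,0,0,0.36,0,0,68.8,0,0,0,0.405,0,0,77.4,0,0,0,0.45,0,0,86,0,0,0,0.45,0,0,86,0]' >/dev/null; python3 w.py; python3 -m inch '[0,0,0.045,0,0,8.6,0,0,0,0.09,0,0,17.2,0,0,0,0.135,0,0,25.8,0,0,0,0.18,0,0,34.4,0,0,0,0.225,0,0,43,0,0,0,0.27,0,0,51.6,0,0,0,0.315,0,0,60.2,0,0,0,0.36,0,0,68.8,0,0,0,0.405,0,0,77.4,0,0,0,0.45,0,0,86,0,0,0,0.45,0,0,86,0]' >/dev/null; python3 w.py
```

```text
t 18.2 tcp in strap [ 0.7 -0.9 61.4] phi -171.1 ydir [ 0.003  0.    -1.   ] w 32.4 q [-0.29  0.6  -0.19  2.41  2.16  0.51  0.51] F [-6.8 -3.  11.3] T [-0.42  0.56 -0.47]
Tn -0.14 Fn 12.8 tau7 -0.492
t 19.3 tcp in strap [ 0.4 -0.7 56.9] phi 103.0 ydir [ 0.003  0.    -1.   ] w 32.2 q [-0.03  0.66 -0.56  2.4   1.98  0.71 -0.78] F [-6.4 -1.7 11.4] T [-0.42  0.59 -0.49]
Tn -0.158 Fn 12.7 tau7 -0.581
```

```bash
for i in 1 2 3; do python3 -m inch '[0,0,0.045,0,0,8.5,0,0,0,0.078,0,0,15,0,0,0,0.078,0,0,15,0]' >/dev/null; python3 w.py; done
```

```text
t 19.6 tcp in strap [ 0.4 -0.6 56.1] phi 88.0 ydir [ 0.003  0.    -1.   ] w 32.6 q [ 0.    0.68 -0.62  2.4   1.96  0.75 -1.02] F [-6.2 -1.9 11.7] T [-0.35  0.54 -0.48]
Tn -0.188 Fn 13.0 tau7 -0.425
t 19.9 tcp in strap [ 0.4 -0.6 55.4] phi 73.1 ydir [ 0.003  0.    -1.   ] w 32.8 q [ 0.04  0.7  -0.67  2.39  1.94  0.78 -1.26] F [-6.4 -1.5 11.5] T [-0.36  0.57 -0.47]
Tn -0.172 Fn 12.9 tau7 -0.43
t 20.2 tcp in strap [ 0.4 -0.5 54.6] phi 58.1 ydir [ 0.003  0.    -1.   ] w 32.5 q [ 0.07  0.71 -0.72  2.39  1.93  0.81 -1.5 ] F [-6.6 -1.1 11.1] T [-0.32  0.56 -0.45]
Tn -0.173 Fn 12.7 tau7 -0.434
```

```bash
for i in 1 2 3 4 5; do python3 -m inch '[0,0,0.031,0,0,6,0,0,0,0.031,0,0,6,0]' >/dev/null; python3 w.py; done
```

```text
t 20.4 tcp in strap [ 0.4 -0.5 54.3] phi 52.1 ydir [ 0.003  0.    -1.   ] w 32.4 q [ 0.08  0.72 -0.74  2.39  1.92  0.83 -1.59] F [-6.  -1.4 11.6] T [-0.35  0.6  -0.46]
Tn -0.164 Fn 12.8 tau7 -0.357
t 20.6 tcp in strap [ 0.5 -0.5 54. ] phi 46.1 ydir [ 0.003  0.    -1.   ] w 32.2 q [ 0.09  0.73 -0.76  2.39  1.92  0.84 -1.69] F [-7.1 -1.5 10.8] T [-0.36  0.58 -0.42]
Tn -0.124 Fn 12.7 tau7 -0.351
t 20.8 tcp in strap [ 0.5 -0.4 53.8] phi 40.1 ydir [ 0.004  0.    -1.   ] w 32.7 q [ 0.1   0.73 -0.78  2.39  1.91  0.86 -1.79] F [-6.7 -1.3 12.3] T [-0.4   0.59 -0.54]
Tn -0.207 Fn 13.7 tau7 -0.299
t 21.0 tcp in strap [ 0.5 -0.5 53.7] phi 34.1 ydir [ 0.004  0.    -1.   ] w 32.4 q [ 0.11  0.74 -0.8   2.39  1.91  0.87 -1.88] F [-8.2 -1.2 14.5] T [-0.42  0.58 -0.55]
Tn -0.203 Fn 16.4 tau7 -0.285
t 21.2 tcp in strap [ 0.5 -0.4 53.6] phi 28.2 ydir [ 0.004  0.    -1.   ] w 32.5 q [ 0.13  0.75 -0.82  2.39  1.9   0.88 -1.98] F [-9.7 -2.9 17.4] T [-0.47  0.56 -0.56]
Tn -0.193 Fn 19.5 tau7 -0.313
```

```bash
python3 -m inch '[0,0,-0.12,0,0,0,0,0,0,-0.12,0,0,0,0]' >/dev/null; python3 w.py; for i in 1 2 3; do python3 -m inch '[0,0,0,0,0,6,0,0,0,0,0,0,6,0]' >/dev/null; python3 w.py; done; python3 - <<'E'
from go import *
a1=snap("side","pics/s7.png");b1=snap("top","pics/t7.png")
o=[]
for n,x0,y0,x1,y1,sc in(("s7",280,195,330,250,12),("t7",320,205,370,255,12)):
  d=load(f"pics/{n}.npz")
  im=cv2.resize(d["img"][y0:y1,x0:x1,::-1],None,fx=sc,fy=sc,interpolation=cv2.INTER_CUBIC).astype(float)
  o.append(np.clip(255*(im/150)**.6,0,255).astype(np.uint8))
h=660
cv2.imwrite("pics/c7.png",cv2.resize(np.hstack([np.pad(x,((0,h-x.shape[0]),(0,0),(0,0))) for x in o]),None,fx=.66,fy=.66))
E
```

```text
t 21.4 tcp in strap [ 0.5 -0.5 53.7] phi 28.2 ydir [ 0.003 -0.    -1.   ] w 32.7 q [ 0.13  0.75 -0.82  2.39  1.9   0.88 -1.98] F [-4.  -2.1  7.2] T [-0.38  0.72 -0.35]
Tn -0.037 Fn 7.9 tau7 0.092
t 21.6 tcp in strap [ 0.5 -0.4 53.6] phi 22.1 ydir [ 0.003  0.    -1.   ] w 32.8 q [ 0.14  0.76 -0.84  2.39  1.89  0.9  -2.08] F [-3.4 -1.8  7. ] T [-0.34  0.59 -0.46]
Tn -0.165 Fn 7.5 tau7 -0.339
t 21.8 tcp in strap [ 0.5 -0.5 53.5] phi 16.1 ydir [ 0.003 -0.    -1.   ] w 32.3 q [ 0.15  0.76 -0.85  2.39  1.89  0.91 -2.18] F [-4.  -2.   7.7] T [-0.43  0.6  -0.41]
Tn -0.079 Fn 8.4 tau7 -0.438
t 22.0 tcp in strap [ 0.5 -0.4 53.4] phi 10.2 ydir [ 0.003  0.    -1.   ] w 32.2 q [ 0.16  0.77 -0.87  2.39  1.88  0.92 -2.27] F [-3.8 -2.5  5.4] T [-0.56  0.6  -0.31]
Tn 0.074 Fn 6.2 tau7 -0.618
```

View pics/c7.png

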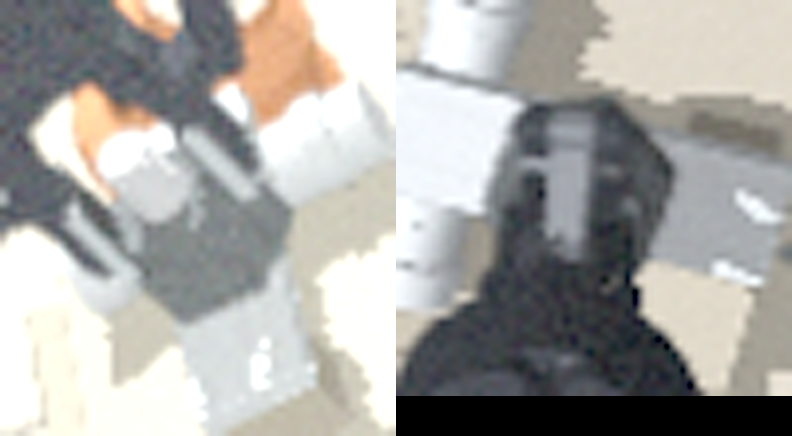

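```bash
for i in 1 2 3 4; do python3 -m inch '[0,0,0,0,0,6,0,0,0,0,0,0,6,0]' >/dev/null; python3 w.py; done
```

```text
t 22.3 tcp in strap [ 0.6 -0.4 53.3] phi 4.2 ydir [ 0.003 -0.    -1.   ] w 32.6 q [ 0.17  0.78 -0.89  2.39  1.88  0.94 -2.37] F [-4.1 -2.5  5.1] T [-0.58  0.6  -0.39]
Tn 0.014 Fn 6.1 tau7 -0.549
t 22.5 tcp in strap [ 0.6 -0.4 53.2] phi -1.8 ydir [ 0.003 -0.    -1.   ] w 32.3 q [ 0.18  0.78 -0.91  2.39  1.88  0.95 -2.47] F [-3.7 -2.9  5.6] T [-0.57  0.53 -0.42]
Tn -0.023 Fn 6.3 tau7 -0.459
t 22.7 tcp in strap [ 0.7 -0.4 53.2] phi -7.7 ydir [ 0.003 -0.    -1.   ] w 32.5 q [ 0.19  0.79 -0.92  2.39  1.87  0.96 -2.56] F [-2.6 -4.5  3.5] T [-0.7   0.52 -0.39]
Tn 0.061 Fn 3.8 tau7 -0.632
t 22.9 tcp in strap [ 0.7  0.4 53.3] phi -13.5 ydir [ 0.003  0.002 -1.   ] w 32.3 q [ 0.19  0.8  -0.94  2.39  1.87  0.97 -2.66] F [-0.  -3.6  3.7] T [-1.1   0.52  0.73]
Tn 1.228 Fn 2.8 tau7 -1.851
```

```bash
python3 -m inch '[0,0,0,0,0,0,0,0,0,0,0,0,0,0]' >/dev/null; python3 w.py; python3 -m inch '[0,0,0,0,0,3,0,0,0,0,0,0,3,0]' >/dev/null; python3 w.py
```

```text
t 23.1 tcp in strap [ 0.8  0.4 53.3] phi -13.6 ydir [ 0.003  0.002 -1.   ] w 32.4 q [ 0.19  0.8  -0.94  2.39  1.87  0.97 -2.66] F [ 0.6 -3.5  3.2] T [-1.26  0.48  0.88]
Tn 1.427 Fn 2.1 tau7 -1.425
t 23.3 tcp in strap [ 0.7  0.  53.4] phi -16.6 ydir [ 0.003  0.001 -1.   ] w 32.3 q [ 0.2   0.8  -0.95  2.39  1.87  0.98 -2.71] F [-0.4 -5.3  4.7] T [-1.93  0.5   1.28]
Tn 2.107 Fn 3.7 tau7 -2.353
```

```bash
python3 -m inch '[0,0,0,0,0,-5,0,0,0,0,0,0,-5,0]' >/dev/null; python3 w.py; python3 -m inch '[1,0,0,0,0,0,0,1,0,0,0,0,0,0,1,0,0,0,0,0,0,1,0,-3,0,0,0,0,1,0,-7,0,0,0,0,1,0,-9,0,0,0,0,1,0,-9,0,0,0,0]'; python3 - <<'E'
from go import *
where()
a1=snap("side","pics/s8.png");b1=snap("top","pics/t8.png")
o=[]
for n,x0,y0,x1,y1,sc in(("s8",280,195,330,250,12),("t8",320,205,370,255,12)):
  d=load(f"pics/{n}.npz")
  im=cv2.resize(d["img"][y0:y1,x0:x1,::-1],None,fx=sc,fy=sc,interpolation=cv2.INTER_CUBIC).astype(float)
  o.append(np.clip(255*(im/150)**.6,0,255).astype(np.uint8))
h=660
cv2.imwrite("pics/c8.png",cv2.resize(np.hstack([np.pad(x,((0,h-x.shape[0]),(0,0),(0,0))) for x in o]),None,fx=.66,fy=.66))
E
```

```text
t 23.5 tcp in strap [ 0.7  0.  53.4] phi -11.7 ydir [ 0.002  0.    -1.   ] w 32.6 q [ 0.19  0.8  -0.93  2.39  1.87  0.97 -2.63] F [-1.1 -4.1  4.8] T [-1.12  0.53  0.09]
Tn 0.682 Fn 4.2 tau7 -0.217
clock: 24.2
eef_pos: [476.6, 98.4, 189.5]
tool_rot: [-1.051, 0.108, -1.973]
force: [1.3, -0.1, -0.5]
width: 85.2
t 24.2 tcp in strap [  1.4   2.  145.5] phi -11.8 ydir [ 0.006  0.005 -1.   ] w 85.2 q [ 0.21  0.56 -1.03  2.42  1.61  0.86 -2.51] F [ 1.3 -0.1 -0.5] T [ 0.11  0.44 -0.02]
```

View pics/c8.png

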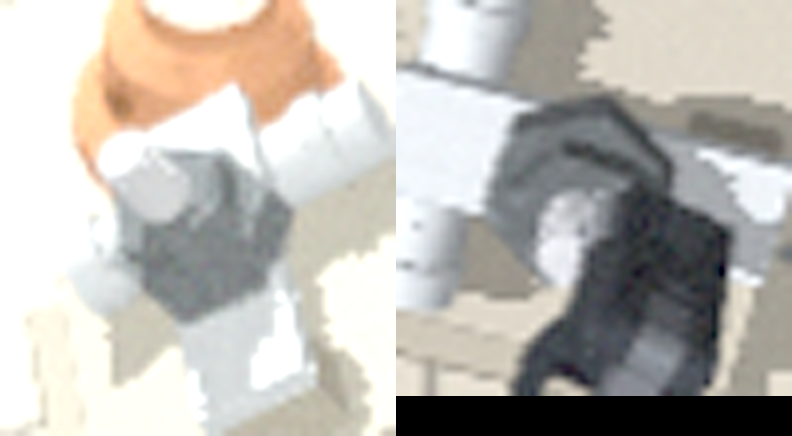

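```bash
python3 - <<'E'
from nf2 import *
o=[]
for n,x0,y0,x1,y1,sc,off in(("s8",288,205,318,238,22,so),("t8",330,214,358,246,22,to)):
  d=load(f"pics/{n}.npz")
  im=cv2.resize(d["img"][y0:y1,x0:x1,::-1],None,fx=sc,fy=sc,interpolation=cv2.INTER_LANCZOS4).astype(float)
  im=np.clip(255*(np.clip(im-20,0,None)/100)**.8,0,255).astype(np.uint8).copy();im2=im.copy()
  g=lambda L:((proj(d,W(pp,L))+off-[x0,y0]+.5)*sc-.5).astype(int)
  for L,c in((hexp(np.radians(24.2),35.5,46,16),(0,0,255)),(hexp(np.radians(-11.7),51,34,14),(0,255,0))):
    u=g(L);cv2.polylines(im2,[u[6:]],True,c,1)
  for z in(65,88): cv2.polylines(im2,[g([[8*np.cos(t),8*np.sin(t),z] for t in np.arange(0,6.3,.3)])],True,(255,0,255),1)
  o+=[im,im2]
h=max(x.shape[0] for x in o)
pad=[np.pad(x,((0,h-x.shape[0]),(0,0),(0,0))) for x in o]
cv2.imwrite("pics/c8b.png",cv2.resize(np.hstack([pad[0],pad[1]]),None,fx=.6,fy=.6))
cv2.imwrite("pics/c8c.png",cv2.resize(np.hstack([pad[2],pad[3]]),None,fx=.6,fy=.6))
E
```

```text
(no output)
```

View pics/c8b.png

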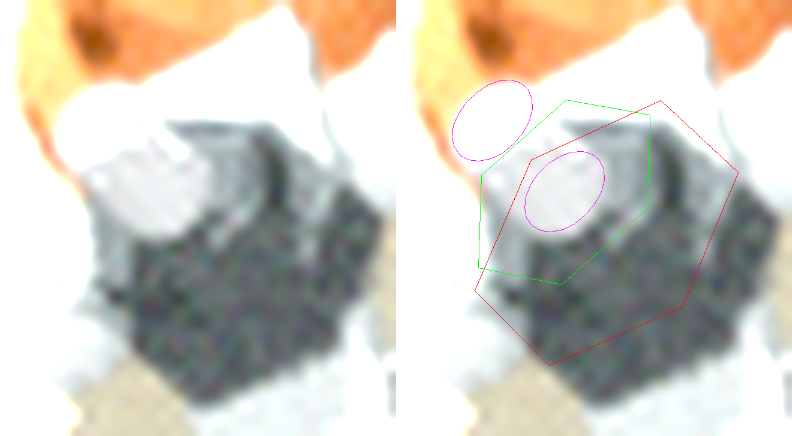

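View pics/c8c.png

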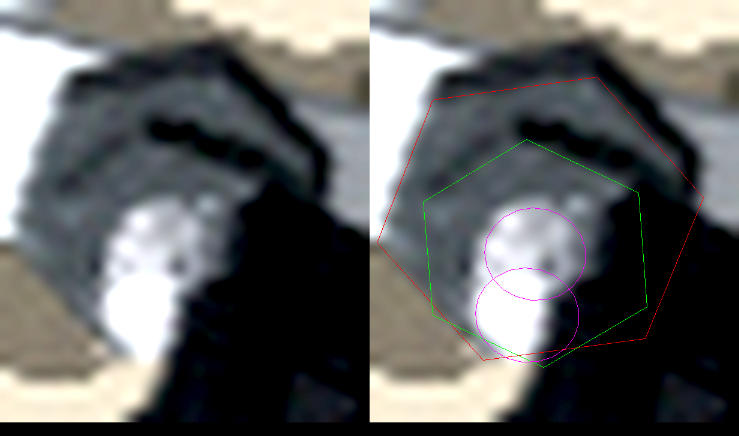

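```bash
python3 -m inch '[1,0,3,0,0,-60,0,1,0,3,0,0,-60,0,1,0,3,0,0,-60,0,1,0,3,0,0,-60,0,1,0,3,0,0,-60,0,1,0,3,0,0,-60,0,1,0,3,0,0,-60,0,1,0,3,0,0,-60,0]'>/dev/null; python3 -m inch '[1,0,0,0,0,-60,0,1,0,0,0,0,-60,0,1,0,0,0,0,-60,0,1,0,0,0,0,-60,0,1,0,0,0,0,-60,0,1,0,0,0,0,-60,0,1,0,0,0,0,-60,0,1,0,0,0,0,-60,0]'>/dev/null;python3 w.py; python3 -c "
from go import *
rel(54.5,108.3,0.6,0)"
```

```text
t 25.9 tcp in strap [-1.000e-01  3.000e-01  1.125e+02] phi 108.0 ydir [ 0.001  0.001 -1.   ] w 85.5 q [ 0.07  0.57 -0.78  2.41  1.75  0.76 -0.52] F [ 0.2 -0.2 -0.1] T [ 0.05  0.52 -0.  ]
Tn 0.033 Fn -0.2 tau7 0.989
phi 108.3 shift cm [ 0.05  5.8  -0.05] rotvec deg [-0.1 -0.3  0.1] tgt [519.8  86.4 110.3]
```

```bash
python3 -m inch '[1,0.05,2.9,-0.03,0,0,0,1,0.05,5.65,-0.03,0,0,0,1,0.05,5.65,-0.03,0,0,0,1,0.05,5.65,-0.03,0,0,0,0,0.05,5.65,-0.03,0,0,0,0,0.05,5.65,-0.03,0,0,0,0,0.05,5.65,-0.03,0,0,0,0,0.05,5.65,-0.03,0,0,0,0,0.05,5.65,-0.03,0,0,0,0,0.05,5.65,-0.03,0,0,0,0,0.05,5.65,-0.03,0,0,0]' >/dev/null; python3 w.py; for i in 1 2 3; do python3 -m inch '[0,0,0,0,0,3,0,0,0,0,0,0,3,0]' >/dev/null; python3 w.py; done
```

```text
t 27.0 tcp in strap [ 1.9 -0.2 57.9] phi 108.3 ydir [ 0.005  0.001 -1.   ] w 32.4 q [ 0.08  0.71 -0.75  2.39  1.91  0.83 -0.6 ] F [-4.  -1.1 10.1] T [-0.63  0.34 -0.11]
Tn 0.254 Fn 10.6 tau7 -0.284
t 27.2 tcp in strap [ 1.9 -0.3 57.9] phi 105.3 ydir [ 0.005  0.001 -1.   ] w 32.6 q [ 0.09  0.71 -0.76  2.39  1.91  0.83 -0.65] F [-4.  -1.7 10. ] T [-0.78  0.32  0.14]
Tn 0.534 Fn 10.4 tau7 -0.816
t 27.4 tcp in strap [ 2.  -0.3 57.9] phi 102.4 ydir [ 0.006  0.001 -1.   ] w 32.0 q [ 0.09  0.72 -0.77  2.39  1.91  0.84 -0.7 ] F [-4.3 -2.5  9.4] T [-1.4   0.36  0.9 ]
Tn 1.503 Fn 10.0 tau7 -1.785
t 27.6 tcp in strap [ 1.9 -0.3 57.9] phi 99.6 ydir [ 0.006  0.001 -1.   ] w 32.6 q [ 0.1   0.72 -0.78  2.39  1.91  0.85 -0.75] F [-3.2 -2.8  8.9] T [-1.87  0.44  1.5 ]
Tn 2.256 Fn 8.9 tau7 -2.581
```

```bash
python3 -m inch '[0,0,0,0,0,-5,0,0,0,0,0,0,-5,0]' >/dev/null; python3 w.py; python3 -m inch '[1,0,0,0,0,0,0,1,0,0,0,0,0,0,1,0,0,0,0,0,0,1,0,-3,0,0,0,0,1,0,-7,0,0,0,0,1,0,-9,0,0,0,0,1,0,-9,0,0,0,0,1,0,-9,0,0,0,0]'; python3 - <<'E'
from go import *
where()
a1=snap("side","pics/s9.png");b1=snap("top","pics/t9.png")
o=[]
for n,x0,y0,x1,y1,sc in(("s9",280,195,330,250,12),("t9",320,205,370,255,12)):
  d=load(f"pics/{n}.npz")
  im=cv2.resize(d["img"][y0:y1,x0:x1,::-1],None,fx=sc,fy=sc,interpolation=cv2.INTER_CUBIC).astype(float)
  o.append(np.clip(255*(im/150)**.6,0,255).astype(np.uint8))
h=660
cv2.imwrite("pics/c9.png",cv2.resize(np.hstack([np.pad(x,((0,h-x.shape[0]),(0,0),(0,0))) for x in o]),None,fx=.66,fy=.66))
E
```

```text
t 27.8 tcp in strap [ 1.9 -0.2 57.9] phi 104.5 ydir [ 0.006  0.001 -1.   ] w 32.7 q [ 0.09  0.72 -0.76  2.39  1.91  0.84 -0.67] F [-3.4 -2.7  8.9] T [-1.1   0.42  0.55]
Tn 1.064 Fn 9.0 tau7 -0.646
clock: 28.6
eef_pos: [475.6, 96.9, 190.6]
tool_rot: [-1.71, -0.51, 0.058]
force: [-0.4, -0.6, 0.5]
width: 85.8
t 28.6 tcp in strap [  1.4   0.3 146.8] phi 104.2 ydir [ 0.003  0.002 -1.   ] w 85.8 q [ 0.08  0.48 -0.8   2.42  1.63  0.71 -0.5 ] F [-0.4 -0.6  0.5] T [0.14 0.55 0.07]
```

View pics/c9.png

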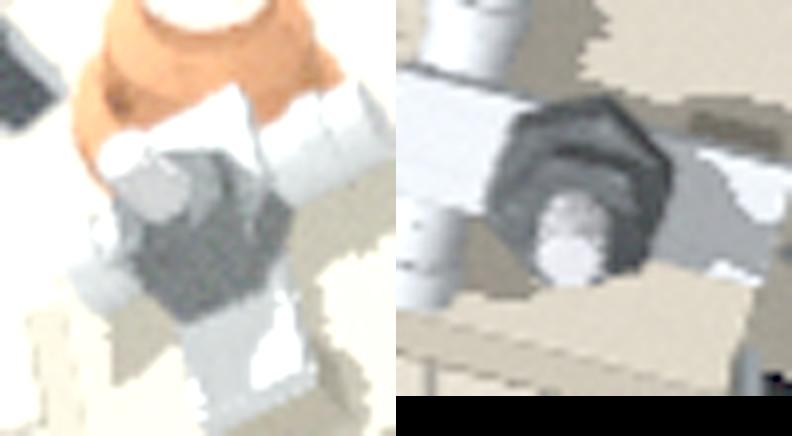

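View pics/t9.png

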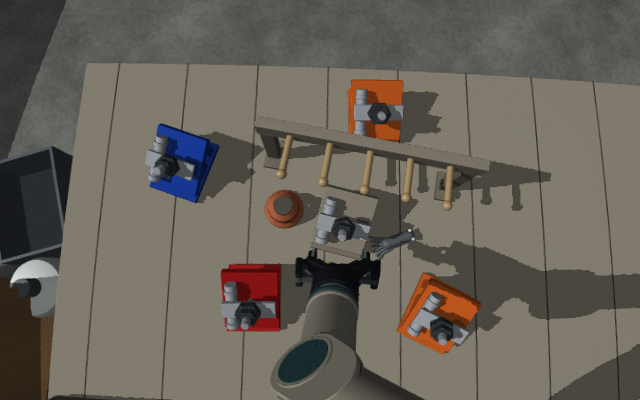

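```bash
python3 -c "
from cell import finish_job
print(finish_job())"
```

```text
the job is handed in; nothing more can be done
None
```

I ran the lower nut down onto the strap, tightened the upper nut against it, released both, and handed in at about 28.6 s. No verdict was reported. I have no direct reading of the contact forces, so "firmly tightened" rests on the checks below.

- **Lower nut:** By my count it turned about 127° (2.2 rad) clockwise, about 0.45 rad past the latest angle at which it could first touch the strap. The wrist torque while turning it was noisy and gave no clear sign of bearing, so this rests on the angle count. One grip closed while the tool was already turning and slipped about 10°. I released and regripped squarely, and allowed for the slip in the count.
- **Upper nut:** It turned about 286° (5.0 rad). The torque rose by about 0.2 N m over the last part, then came up against a hard stop at about 2 N m. A fresh grip in a different arm position met the same stop straight away. That stop is sharper than the stiffness described and may be the end of the joint's range. My estimate is 0.5 to 0.7 rad past touching.
- **Final pictures:** The upper nut sits on the lower one, as far as the resolution shows. The lower nut did not turn while the upper was tightened. The gripper is open and about 60 mm clear of the stud. The lure and lantern base look unmoved. The arm hides the line winder in the last top picture, so I did not confirm it there.

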